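# Check the oil of the new airbrush compressor

### The job

The airbrush compressor on the lantern bench is new: pull the red transit plug out of its slanting oil filler tube and drop it into the plywood scrap box. Then take the yellow-handled dipstick from the brush rest, push it into the filler tube until its collar stops against the mouth, draw it right out again, and finish while holding it: still, level, marked face up, at least 15 cm above the bench and clear of the compressor, so that I can read the tip. Leave the paints, brush, jar lid, bamboo cup and cleaner bottle where they are.

Things in the scene. Friction and masses are not known exactly. Their poses are not given: they have to be found in the camera images.
- compressor: Fixed airbrush compressor: blue domed shell 172 mm across on a black base plate 230 x 190 mm; shell 206 mm high, carrying handle 238, intake filter 246. Origin on the bench under the shell's centre, z up. The oil filler tube stands out on its -y side; regulator and gauge at its -x, +y corner (to x = -133 mm), switch box at +y.
- filler_tube: Fixed steel oil filler tube, outside diameter 22 mm, bore 15 mm, 130 mm long. Origin at the centre of its open mouth, 172 mm from the compressor's axis, 160 mm above the bench. +x runs down the bore, 45 degrees below level, towards the compressor; y is level, z points up at 45 degrees.
- transit_plug: Loose red plastic plug, 14 to 25 g, in the filler tube at the start: ribbed round head 24 mm in diameter, x = -28 to 0 mm, outside the mouth; stem 12 mm in diameter, x = 0 to 22, loose in the bore, comes straight out along the tube. Origin on its axis where the head rests on the mouth, +x along the stem.
- dipstick: Loose dipstick, 52 to 85 g, lying level, axis 55 mm above the bench, on the brush rest. Origin: centre of the collar's stop face; +x along the rod to the tip; +z out of the marked face, up at the start. Yellow handle x = -70 to -12 mm, 14 wide (y), 18 thick (z); collar 26 mm in diameter, x = -6 to 0; rubber cone 12 to 9 mm in diameter, x = 0 to 10; then a 7 mm rod. Centre of mass about x = +25.
- dipstick_tip (a point): Tip of the dipstick, on its axis, 106 mm from its origin; the last 26 mm are a flat blade 8 mm wide and 5 thick with the marks on its +z face. Fully home, the dipstick's origin is at the filler tube's origin and their x axes agree.
- brush_rest: Fixed wooden brush rest, base 115 (x) x 90 (y) mm, origin on the bench under its centre. Two upright rails at x = -35 and +35 mm, 8 mm thick, 85 mm long in y, 51.5 high, with round pegs on top to 61.5 mm; the dipstick's rod lies along the rest's x axis between the middle pegs (12 mm gap), its origin at x = -49 mm, so the handle overhangs the -x side.
- scrap_box: Fixed open plywood box, 140 x 140 mm, 65 mm high, walls and floor 5 mm thick, with a few thin bamboo offcuts in it along its walls. Origin on the bench under its centre.
- green_paint: Green paint jar, 54 mm in diameter, 70 mm high, loose bystander. Origin at the centre of its underside.
- white_paint: White paint jar with a blue label, 54 mm in diameter, 70 mm high, loose bystander. Origin at the centre of its underside.
- jar_lid: Black jar lid lying on the bench, 62 mm in diameter, 14 mm high, loose bystander. Origin at the centre of its underside.
- paint_brush: Paint brush lying on the bench, 190 mm long, loose bystander. Its x axis runs along it.
- bamboo_cup: Empty cup cut from bamboo, 60 mm in diameter, 88 mm high, loose bystander. Origin at the centre of its underside.
- cleaner_bottle: White bottle of cleaner with a red cap, 52 mm in diameter, 140 mm high, loose bystander. Origin at the centre of its underside.
There are look-alikes about, which are no part of the job. Leave any black or grey look-alike of the transit_plug alone.

How it is judged (in metres and radians):
On the way, in this order (a step that is already met when the one before it is completed fails the run):
1. the transit plug lies in the scrap box, let go (x of transit_plug in the frame of scrap_box between -0.066 and 0.066 m and y of transit_plug in the frame of scrap_box between -0.066 and 0.066 m and z of transit_plug in the frame of scrap_box below 0.06 m and contact force between the fingers and transit_plug below 0.05 N and linear speed of transit_plug below 0.05 m/s), for 0.2 s.
2. the dipstick is home in the filler tube: its collar stops against the mouth (x of dipstick in the frame of filler_tube above -0.004 m and y of dipstick in the frame of filler_tube between -0.005 and 0.005 m and z of dipstick in the frame of filler_tube between -0.005 and 0.005 m and angle between the x axis of dipstick and the x axis of filler_tube, either way round below 0.15 rad), for 0.2 s.
At the end, for the whole second after the job is handed in: The plug lies released in the scrap box; the gripper holds the dipstick still, level and marked face up within 0.17 rad, tip and collar at least 145 mm above the bench, the tip over 60 mm from the tube's mouth, not touching the compressor (all of step 1 and contact force between the fingers and dipstick above 1 N and angle between dipstick's own z axis and vertical below 0.17 rad and height (world z) of each of dipstick_tip, dipstick above 0.145 m and distance between dipstick_tip and filler_tube above 0.06 m and contact force between dipstick and compressor below 0.1 N and linear speed of dipstick below 0.03 m/s and angular speed of dipstick below 0.3 rad/s); the arm keeps its last pose, push and grip.
It fails at once if a paint jar, the jar lid, the brush, the bamboo cup or the cleaner bottle is shifted by more than 30 mm or knocked over (distance of any of green_paint, white_paint, jar_lid, paint_brush, bamboo_cup, cleaner_bottle from where it was at the start of the episode above 0.03 m or angle between any of green_paint, white_paint, bamboo_cup, cleaner_bottle's own z axis and vertical above 0.6 rad).
It also fails if it takes over 64 s, if anything falls off the work surface, if the arm or the gripper's body presses on something with over 40 N, if the wrist force passes 120 N, or if a joint passes its speed limit or range.

### The arm

A 6-joint arm with a two-finger parallel gripper is mounted at the origin on the work surface. World frame = base frame: x ahead of the robot, y to its left, z up, the work surface at z = 0. Lengths are in mm, angles in degrees, forces in N, time in s.
With the tool pointing down it reaches from about 350 to 850 mm from the base axis. Payload 8.1 kg.
Tool frame: the origin (TCP) lies between the finger pads; the fingertips stand 14 mm ahead of it and the grasp point (between the pads) lies 5 mm behind it; z points along the fingers, x is the direction in which the jaws open and shut, and the axes are right-handed (so a half turn about z gives the same grasp; the last joint's range is limited). The gripper opens to 85 mm and grips with 20 to 120 N. Pads are 22 mm wide; open, the fingers measure 114 mm over their backs; the gripper's body (76 mm by 85 mm) begins 54 mm behind the grasp point. The pads swing forward as they close: fully open they stand 13 mm farther back than shut.
Start: joints at [58.705, 7.471, 85.268, -0, 87.261, -4.893], TCP at [266.779, 537.433, 219.392] pointing down, gripper open.
Joint ranges: [-169.43, 169.43], [-51.17, 129.36], [1.28, 143.12], [-76.62, 256.62], [0, 156.53], [-152.29, 152.29]. Speed limits (degrees/s): [136.94, 136.94, 159.86, 180, 180, 180].

### API

Orientations are given as [roll, pitch, yaw] about the fixed x, y, z axes, in that order (R = Rz(yaw) Ry(pitch) Rx(roll)).
In Python, from bench import r, vision, job gives the robot as it stands.
- The arm moves only by the tool send_rows, never from a script. Its arguments are lists of equal length, an entry for each row: "dp": the shift along the world's x, y, z in mm, a list of three; "rot": the turn, a rotation vector about the world's x, y, z in rad, a list of three. In form: {"dp": [[tx, ty, tz], ...], "rot": [[wx, wy, wz], ...]}. A call has 1 to 5 rows; each row is the pose to reach, as a shift and turn from the pose commanded when the call began; what a row does not reach only later rows make up. A row lasts 1/8 s, in which the tool goes at most 62.5 mm and 10.7 degrees, less where a joint would pass 70% of its speed; a pose out of reach is approached as far as the arm can. A call with a gripper value outside its range is refused whole. "jaw" is the finger opening in mm, from 0 to 85.4, set as the call begins (left out, the last holds). The fingers move at their own pace and stop on an object; "force" is the grip in N (left out, the last holds). Time passes only in rows, so rows that repeat a pose let the fingers close. It gives the time, the measured TCP pose, the force and the opening at its end, in the units of the state.
- r.sense(): the state, without advancing time (a new reading comes with each control period).
- vision.snapshot(name): name is "scene" or "top" or "wrist"; returns a dict with "pixels" (384x512x3 uint8, red, green, blue), "depth" (384x512 float32, mm along the optical axis (not along the pixel's ray), 0 where there is no reading), "intrinsics" (3x3 intrinsics, pixels), "k1" (the pictures are not rectified: a ray, as slopes to the right and down, at radius r is drawn at 1 + k1 r^2 times it, then the intrinsics apply), "world_from_camera" (4x4, takes a point from camera to world coordinates); the wrist camera has in their place "T_tool_cam" (4x4, takes a point from camera to tool coordinates, whose origin is the TCP and whose axes are the tool frame's). Camera axes: x right, y down, z forward; pixel columns grow to the right and rows downward; lengths in mm; the calibration is good to about 2 mm. A picture is of the moment at which its call begins: read the wrist's pose just before it.
- job.hand_in(): hands the job in, once; it reports no verdict.
The state is a dict: "time": time; "joint_pos": joint angles; "qd": joint speeds; "joint_efforts": joint torques, N m; "tool_pos": TCP position; "tcp_rot": TCP orientation; "ft_force": force on the tool from outside, world axes, zero at the start; "wrist_torque": the same for the moment, N m; "finger_gap": finger opening in mm.
Only numpy, scipy, OpenCV 4.12 (cv2) and the standard library are available. Lean on these libraries where they do the work, as an engineer would, in place of code of your own. Each camera call takes 0.05 s, during which the arm holds its last target.

## Working session

There is one attempt and no reset: what is moved stays moved. The work goes in short steps, Python scripts to look and compute and a tool call to move; the robot and the scene stay as the last step left them, time stands still between calls to the robot, and variables do not carry over. Pictures are saved under pics/ and viewed, and the job is handed in when it is done.

Besides the shell and the picture viewer there is one more tool, called after "Request:" in YAML: its name, and indented under it one key for each argument. send_rows: Moves the arm, as the interface text tells. Its arguments: {"type":"object","properties":{"dp":{"type":"array"},"rot":{"type":"array"},"jaw":{"type":"number"},"force":{"type":"number"}},"required":["dp","rot"]}

```bash
ls; mkdir -p pics; cat > h.py <<'E'
import numpy as np, cv2
from bench import r, vision, job
from scipy.spatial.transform import Rotation as R
def snap(n):
    s=r.sense(); d=vision.snapshot(n)
    if 'T_tool_cam' in d:
        T=np.eye(4);T[:3,:3]=R.from_euler('xyz',s['tcp_rot'],degrees=True).as_matrix();T[:3,3]=s['tool_pos']
        d['world_from_camera']=T@np.array(d['T_tool_cam'])
    np.savez('%s.npz'%n,**{k:np.array(v) for k,v in d.items()})
    return d
def save(im,name): cv2.imwrite('pics/'+name,cv2.cvtColor(im,cv2.COLOR_RGB2BGR))
def slopes(d,u,v):
    K=np.array(d['intrinsics']);k=float(d['k1'])
    x=(np.asarray(u,float)-K[0,2])/K[0,0];y=(np.asarray(v,float)-K[1,2])/K[1,1]
    X,Y=x.copy(),y.copy()
    for _ in range(20):
        f=1+k*(X*X+Y*Y);X=x/f;Y=y/f
    return X,Y
def ray(d,u,v):
    x,y=slopes(d,u,v);T=np.array(d['world_from_camera'])
    w=T[:3,:3]@np.array([x,y,1.0]);return T[:3,3],w/np.linalg.norm(w)
def plane(d,u,v,z):
    o,w=ray(d,u,v);return o+w*(z-o[2])/w[2]
def cloud(d):
    D=np.array(d['depth'],float);v,u=np.mgrid[:D.shape[0],:D.shape[1]]
    x,y=slopes(d,u,v);T=np.array(d['world_from_camera'])
    P=np.stack([x*D,y*D,D],-1)@T[:3,:3].T+T[:3,3];P[D<=0]=np.nan;return P
def tri(a,b):
    (o1,w1),(o2,w2)=a,b
    A=np.stack([w1,-w2],1);t=np.linalg.lstsq(A,o2-o1,rcond=None)[0]
    p,q=o1+w1*t[0],o2+w2*t[1];return (p+q)/2,np.linalg.norm(p-q)
E
python3 - <<'E'
from h import *
print(r.sense())
for n in ['scene','top','wrist']:
    d=snap(n); save(d['pixels'],n+'0.png'); print(n,np.round(d['world_from_camera'],3).tolist(),d['intrinsics'],d['k1'])
    if n=='wrist': print(d['T_tool_cam'])
E
```

```text
pics
{'time': 0.0, 'joint_pos': array([ 5.87059203e+01,  7.51785016e+00,  8.53293552e+01,  9.27621027e-04,
        8.72623577e+01, -4.89099984e+00]), 'qd': array([-0.03139477, -0.09685873, -0.0884709 ,  0.01540451,  0.08773569,
       -0.00196012]), 'joint_efforts': array([ 5.82758039e-04, -5.69433689e+01, -5.00535679e+01, -2.14552383e-04,
        1.56049384e-02, -3.07788525e-05]), 'tool_pos': array([266.46233321, 536.93673498, 218.31515239]), 'tcp_rot': array([-1.79989735e+02,  1.09085196e-01,  6.35968847e+01]), 'ft_force': array([-0.04264058, -0.43170997,  0.09073184]), 'wrist_torque': array([-0.01693274,  0.02951784, -0.01326344]), 'finger_gap': 85.53019096211047}
scene [[-0.875, 0.243, -0.419, 999.325], [0.484, 0.476, -0.734, 798.097], [0.021, -0.845, -0.534, 724.042], [0.0, 0.0, 0.0, 1.0]] [[443.93546598   0.         252.34622878]
 [  0.         443.93546598 196.03098013]
 [  0.           0.           1.        ]] -0.1750105857046761
top [[-0.019, -0.998, 0.057, 487.226], [-1.0, 0.018, -0.014, 21.705], [0.013, -0.057, -0.998, 1313.168], [0.0, 0.0, 0.0, 1.0]] [[478.26030356   0.         257.68114251]
 [  0.         478.26030356 199.73918851]
 [  0.           0.           1.        ]] -0.13335212424619827
wrist [[0.444, 0.861, 0.246, 204.28], [0.896, -0.427, -0.123, 567.509], [-0.001, 0.275, -0.961, 373.629], [0.0, 0.0, 0.0, 1.0]] [[290.94195634   0.         255.77246721]
 [  0.         290.94195634 188.86623603]
 [  0.           0.           1.        ]] -0.01540710698020662
[[ 9.99999936e-01  1.43546280e-04  3.28497145e-04 -5.85766402e-01]
 [-2.28398650e-04  9.61394244e-01  2.75174591e-01 -6.93568007e+01]
 [-2.76314976e-04 -2.75174649e-01  9.61394215e-01 -1.55173300e+02]
 [ 0.00000000e+00  0.00000000e+00  0.00000000e+00  1.00000000e+00]]
```

View pics/scene0.png

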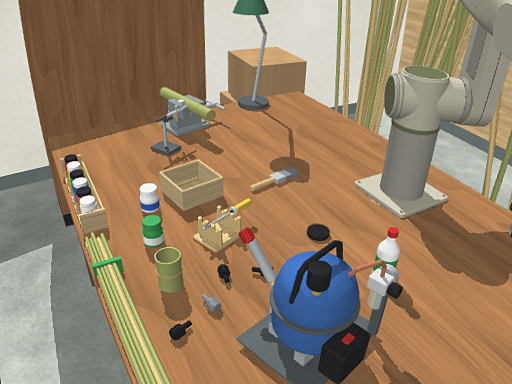

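View pics/top0.png

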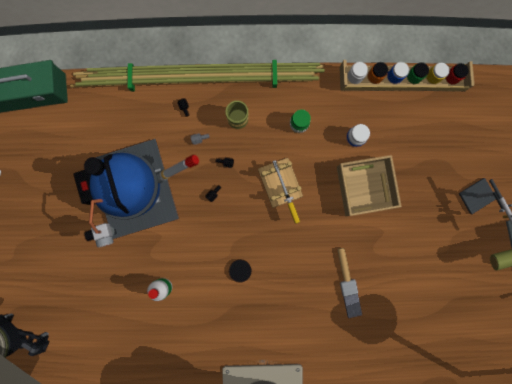

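View pics/wrist0.png

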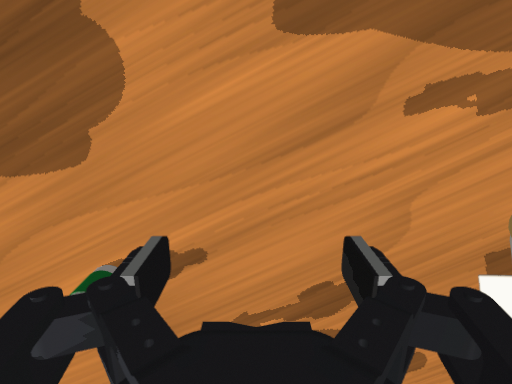

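The scene view shows the red plug at (246,235) on the blue compressor's tube, and the dipstick's yellow handle at (240,208) on the rest. The box is at (191,185). The top view shows the plug at (192,161), the handle at (293,210), the box at (369,186), the rest at (281,183) and the compressor at (124,184). There are black and grey look-alikes on the bench at top (183,105), (199,139), (226,162) and (214,193). Next I measure these.

```bash
python3 - <<'E'
from h import *
S=dict(np.load('scene.npz'));T=dict(np.load('top.npz'))
for n,d in (('S',S),('T',T)):
    im=d['pixels'];P=cloud(d);hsv=cv2.cvtColor(im,cv2.COLOR_RGB2HSV).astype(int);H,s,V=hsv[...,0],hsv[...,1],hsv[...,2]
    m={'red':((H<5)|(H>174))&(s>170)&(V>90),'yel':(H>22)&(H<33)&(s>200)&(V>120),'blue':(H>105)&(H<125)&(s>150)&(V>60)}
    for k,a in m.items():
        nn,l,st,c=cv2.connectedComponentsWithStats(a.astype(np.uint8))
        for i in range(1,nn):
            if st[i,4]<12: continue
            Q=P[l==i];Q=Q[~np.isnan(Q[:,0])]
            if len(Q)==0: continue
            C=Q.mean(0);w,v=np.linalg.eigh(np.cov(Q.T))
            print(n,k,st[i,4],np.round(c[i]),np.round(C),'ax',np.round(v[:,2],2),'zr',np.round(np.percentile(Q[:,2],[2,98])))
P=cloud(T)
# compressor: points by height in region
X,Y,Z=P[...,0],P[...,1],P[...,2]
im=T['pixels'];hsv=cv2.cvtColor(im,cv2.COLOR_RGB2HSV).astype(int)
b=(hsv[...,0]>105)&(hsv[...,0]<125)&(hsv[...,1]>150); b[:, :85]&=True
v,u=np.where(b);k=(u<170)&(v>140)&(v<225)
Q=P[v[k],u[k]];A=np.c_[2*Q,np.ones(len(Q))];sol=np.linalg.lstsq(A,(Q**2).sum(1),rcond=None)[0]
print('dome sphere',sol[:3],np.sqrt(sol[3]+sol[:3]@sol[:3]))
def crop(d,c,r,f,name):
    a=d['pixels'][c[1]-r[1]:c[1]+r[1],c[0]-r[0]:c[0]+r[0]];save(cv2.resize(a,None,fx=f,fy=f,interpolation=cv2.INTER_CUBIC),name)
crop(T,(240,185),(66,50),6,'topc.png');crop(S,(240,230),(66,50),6,'scec.png')
E
```

```text
S red 98 [393. 232.] [331. 270. 138.] ax [ 0.77  0.5  -0.39] zr [129. 143.]
S red 169 [246. 235.] [649. 163. 170.] ax [-0.33 -0.68 -0.65] zr [  5. 185.]
S red 92 [348. 338.] [600. 446. 118.] ax [-0.95 -0.32 -0.02] zr [113. 121.]
S blue 17 [ 75. 191.] [ 923. -378.   56.] ax [ 0.02 -0.86 -0.51] zr [39. 72.]
S blue 92 [150. 206.] [ 736. -253.   22.] ax [-0.95  0.3   0.03] zr [12. 30.]
S blue 4059 [316. 294.] [624. 373. 175.] ax [ 0.74 -0.67 -0.03] zr [132. 205.]
S blue 983 [299. 338.] [658. 382.  85.] ax [-0.51  0.86  0.04] zr [ 56. 109.]
T red 97 [192. 160.] [649. 160. 179.] ax [-0.52  0.85 -0.07] zr [169. 188.]
T red 32 [ 84. 186.] [600. 445. 119.] ax [-0.98 -0.2   0.09] zr [116. 122.]
T red 70 [153. 293.] [329. 267. 141.] ax [-0.77  0.63  0.04] zr [135. 147.]
T yel 90 [294. 213.] [523. -89.  66.] ax [-0.95 -0.32  0.03] zr [61. 71.]
T blue 26 [396.  76.] [ 889. -381.   62.] ax [-0.65 -0.71 -0.28] zr [45. 70.]
T blue 2670 [124. 184.] [594. 322. 189.] ax [ 0.72 -0.69 -0.13] zr [146. 209.]
T blue 36 [154. 199.] [565. 273.  79.] ax [-0.87  0.45 -0.2 ] zr [66. 90.]
 ** On entry to DLASCL parameter number  4 had an illegal value
 ** On entry to DLASCL parameter number  4 had an illegal valueTraceback (most recent call last):
  File "<stdin>", line 20, in <module>
    x, resids, rank, s = _umath_linalg.lstsq(a, b, rcond,
                         ~~~~~~~~~~~~~~~~~~~^^^^^^^^^^^^^
                                             signature=signature)
                                             ^^^^^^^^^^^^^^^^^^^^
    raise LinAlgError("SVD did not converge in Linear Least Squares")
numpy.linalg.LinAlgError: SVD did not converge in Linear Least Squares
```

```bash
python3 - <<'E'
from h import *
S=dict(np.load('scene.npz'));T=dict(np.load('top.npz'))
im=T['pixels'];P=cloud(T)
hsv=cv2.cvtColor(im,cv2.COLOR_RGB2HSV).astype(int)
b=(hsv[...,0]>105)&(hsv[...,0]<125)&(hsv[...,1]>150)
v,u=np.where(b);k=(u<170)&(v>140)&(v<225)
Q=P[v[k],u[k]];Q=Q[~np.isnan(Q[:,0])&(Q[:,2]>140)]
A=np.c_[2*Q,np.ones(len(Q))];sol=np.linalg.lstsq(A,(Q**2).sum(1),rcond=None)[0]
print('dome sphere',sol[:3],np.sqrt(sol[3]+sol[:3]@sol[:3]))
for d,reg in ((S,(235,150,300,300)),(T,(155,145,205,185))):
    P=cloud(d);im=d['pixels'].astype(int);g=(im.max(2)-im.min(2)<40)&(im.max(2)>60)
    u0,v0,u1,v1=reg;m=np.zeros(g.shape,bool);m[v0:v1,u0:u1]=1;m&=g
    Q=P[m];Q=Q[~np.isnan(Q[:,0])];Q=Q[(Q[:,2]>75)&(Q[:,2]<165)]
    print(len(Q),np.c_[Q.mean(0)],np.linalg.eigh(np.cov(Q.T))[1][:,2])
def crop(d,c,r,f,name):
    a=d['pixels'][c[1]-r[1]:c[1]+r[1],c[0]-r[0]:c[0]+r[0]];save(cv2.resize(a,None,fx=f,fy=f,interpolation=cv2.INTER_CUBIC),name)
crop(T,(240,185),(66,50),6,'topc.png');crop(S,(240,230),(66,50),6,'scec.png')
E
```

```text
dome sphere [597.23861458 340.07783908 141.94195221] 74.70785932948172
493 [[640.74276046]
 [219.95868548]
 [132.3270743 ]] [-0.03798807 -0.88159529  0.47047492]
276 [[629.95659279]
 [227.4496434 ]
 [123.47201099]] [-0.19758471  0.74160466 -0.64107941]
```

View pics/topc.png

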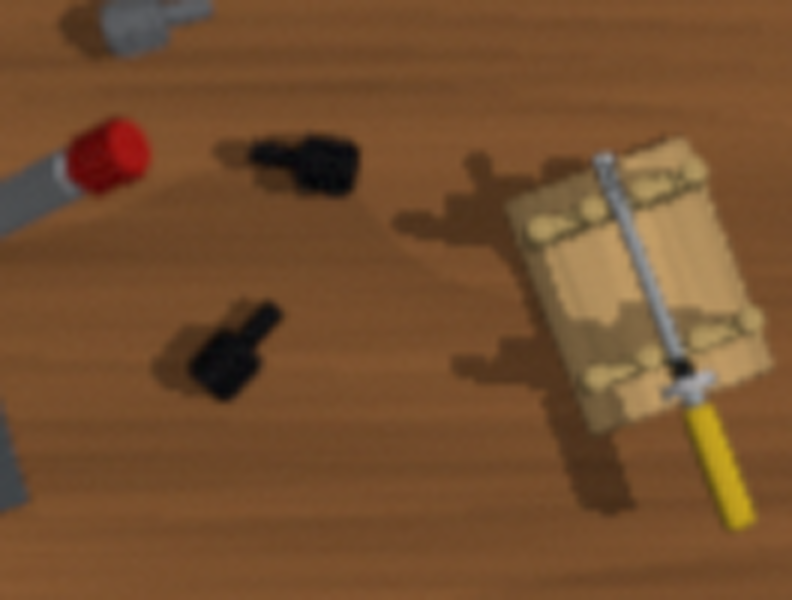

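View pics/scec.png

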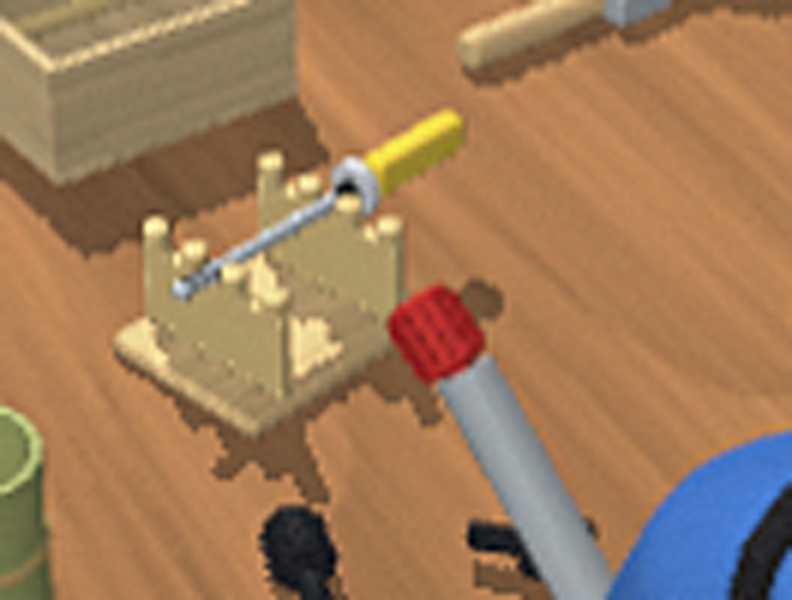

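```bash
cat > tube.py <<'E'
from h import *
def planeof(d,pts):
    # pts px along the image of a line: fit plane through camera centre
    W=np.array([ray(d,*p)[1] for p in pts]);return np.array(d['world_from_camera'])[:3,3],np.linalg.svd(W)[2][2]
S=dict(np.load('scene.npz'));T=dict(np.load('top.npz'))
def mids(d,reg,byrow):
    u0,v0,u1,v1=reg;im=d['pixels'].astype(int);hsv=cv2.cvtColor(d['pixels'],cv2.COLOR_RGB2HSV).astype(int)
    g=((hsv[...,1]<70)&(im.max(2)>75))|(((hsv[...,0]<6)|(hsv[...,0]>174))&(hsv[...,1]>150)&(im[...,0]>90))
    out=[]
    for k in (range(v0,v1) if byrow else range(u0,u1)):
        a=np.where(g[k,u0:u1])[0]+u0 if byrow else np.where(g[v0:v1,k])[0]+v0
        if len(a)>4: out.append(((a.min()+a.max())/2,k,len(a)) if byrow else (k,(a.min()+a.max())/2,len(a)))
    return np.array(out)
a=mids(S,(236,230,285,280),True);b=mids(T,(163,152,198,182),False)
print(a.tolist());print(b.tolist())
E
python3 tube.py
```

```text
[[246.0, 230.0, 9.0], [245.5, 231.0, 12.0], [245.5, 232.0, 14.0], [245.5, 233.0, 14.0], [246.0, 234.0, 15.0], [246.5, 235.0, 16.0], [246.5, 236.0, 16.0], [246.5, 237.0, 14.0], [247.0, 238.0, 13.0], [248.0, 239.0, 13.0], [249.0, 240.0, 14.0], [249.5, 241.0, 13.0], [250.0, 242.0, 14.0], [250.5, 243.0, 12.0], [252.5, 244.0, 12.0], [253.0, 245.0, 13.0], [253.5, 246.0, 12.0], [254.0, 247.0, 13.0], [254.5, 248.0, 12.0], [255.5, 249.0, 12.0], [255.5, 250.0, 12.0], [256.5, 251.0, 12.0], [256.5, 252.0, 12.0], [257.5, 253.0, 12.0], [258.0, 254.0, 13.0], [258.5, 255.0, 12.0], [259.0, 256.0, 13.0], [259.5, 257.0, 12.0], [260.0, 258.0, 13.0], [260.5, 259.0, 12.0], [261.5, 260.0, 12.0], [261.5, 261.0, 12.0], [262.5, 262.0, 12.0], [270.5, 263.0, 14.0], [270.5, 264.0, 13.0], [264.0, 265.0, 13.0], [270.5, 266.0, 13.0], [270.0, 267.0, 14.0], [265.5, 268.0, 12.0], [270.5, 269.0, 13.0], [266.5, 270.0, 12.0], [270.5, 271.0, 13.0], [267.5, 272.0, 12.0], [268.5, 273.0, 12.0], [270.0, 274.0, 14.0], [270.0, 275.0, 13.0], [269.5, 276.0, 12.0], [270.0, 277.0, 11.0], [269.5, 278.0, 10.0], [270.0, 279.0, 9.0]]
[[164.0, 175.0, 8.0], [165.0, 175.0, 9.0], [166.0, 174.5, 8.0], [167.0, 174.5, 9.0], [168.0, 172.5, 8.0], [169.0, 172.0, 9.0], [170.0, 171.5, 8.0], [171.0, 171.0, 9.0], [172.0, 170.5, 8.0], [173.0, 170.0, 9.0], [174.0, 169.0, 9.0], [175.0, 169.0, 9.0], [176.0, 168.0, 9.0], [177.0, 168.0, 9.0], [178.0, 167.0, 9.0], [179.0, 167.0, 9.0], [180.0, 166.0, 9.0], [181.0, 166.0, 9.0], [182.0, 165.0, 9.0], [183.0, 165.0, 9.0], [184.0, 164.5, 8.0], [185.0, 164.5, 7.0], [186.0, 162.5, 7.0], [187.0, 163.0, 5.0], [188.0, 163.0, 7.0], [189.0, 162.0, 7.0], [190.0, 161.0, 7.0], [191.0, 160.0, 9.0], [192.0, 159.5, 10.0], [193.0, 159.0, 9.0], [194.0, 160.0, 11.0], [195.0, 159.5, 10.0], [196.0, 160.0, 9.0], [197.0, 160.0, 7.0]]
```

```bash
cat >> tube.py <<'E'
print('----')
a=a[(a[:,1]>=245)&(a[:,1]<=262)];b=b[(b[:,0]>=168)&(b[:,0]<=184)]
def fitpts(p,byrow):
    if byrow:
        c=np.polyfit(p[:,1],p[:,0],1);t=np.array([p[0,1],p[-1,1]]);return np.c_[np.polyval(c,t),t]
    c=np.polyfit(p[:,0],p[:,1],1);t=np.array([p[0,0],p[-1,0]]);return np.c_[t,np.polyval(c,t)]
o1,n1=planeof(S,fitpts(a,True));o2,n2=planeof(T,fitpts(b,False))
d=np.cross(n1,n2);d/=np.linalg.norm(d);d*=-np.sign(d[2])
A=np.array([n1,n2,[0,0,1]]);p=np.linalg.solve(A,[n1@o1,n2@o2,160.])
print('mouth at z160',p,'dir',d,'dip',np.degrees(np.arcsin(-d[2])),'yaw',np.degrees(np.arctan2(d[1],d[0])))
h=d[:2]/np.linalg.norm(d[:2]);print('axis centre 172 on:',p[:2]+172*h)
# junction red/steel
print('plug head mid tri', tri(ray(S,246.5,235),ray(T,191,161)))
for n,dd,pt in (('T',T,[(274.5,161.5),(289,199.5),(297.5,222)]),('S',S,[(204,228),(233,210.5),(250,200.5)])):
    for q in pt: print(n,q,plane(dd,*q,58 if q!=pt[2] and q!=pt[0] else 57))
for q in zip([(274.5,161.5),(289,199.5),(297.5,222)],[(204,228),(233,210.5),(250,200.5)]): print(tri(ray(T,*q[0]),ray(S,*q[1])))
for q in [(340,164),(391,157),(399,208),(347,215)]: print('box',plane(T,*q,65))
E
python3 tube.py | sed -n '/----/,$p'
python3 - <<'E'
from h import *
T=dict(np.load('top.npz'))
a=T['pixels'][140:240,325:425];save(cv2.resize(a,None,fx=6,fy=6,interpolation=cv2.INTER_CUBIC),'boxc.png')
E
```

```text
----
mouth at z160 [644.48697586 178.9747676  160.        ] dir [-0.19039643  0.68118797 -0.70691735] dip 44.984652938331884 yaw 105.61602022417713
axis centre 172 on: [598.18644794 344.62578968]
plug head mid tri (array([648.69392798, 164.29691603, 171.33879502]), np.float64(0.2993991720385324))
T (274.5, 161.5) [659.27497584 -42.37157566  57.        ]
T (289, 199.5) [557.77887718 -78.34964133  58.        ]
T (297.5, 222) [498.16044905 -99.49228977  57.        ]
S (204, 228) [657.88467904 -41.45044203  57.        ]
S (233, 210.5) [557.95379858 -76.8791527   58.        ]
S (250, 200.5) [ 493.2230562  -100.65916401   57.        ]
(array([658.54208229, -41.98051161,  57.00244467]), np.float64(1.64354766200278))
(array([557.57684345, -78.27412012,  57.07603438]), np.float64(0.5867721163972016))
(array([496.60890738, -98.29837164,  59.5518624 ]), np.float64(3.5922861384920948))
box [ 648.87857604 -215.24597789   65.        ]
box [ 665.91616359 -353.75745645   65.        ]
box [ 529.38188729 -370.33569628   65.        ]
box [ 513.75810544 -229.77662414   65.        ]
```

View pics/boxc.png

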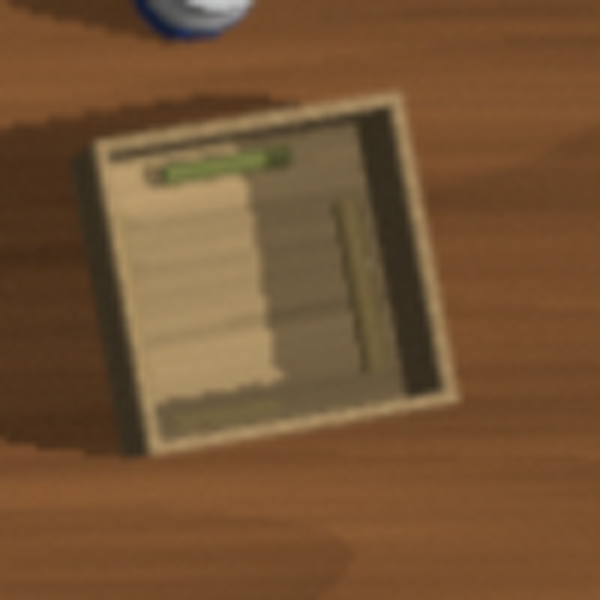

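Measurements are consistent: the tube dips 45.0°, its mouth is near (644.5, 179, 160) and its yaw is 105.6°. The dipstick origin is near (558.6, -77.4) with yaw about 19.5°, and the box centre is near (589, -292). The red plug is the only one seated on the steel tube. The black and grey ones (top crop, ~(330,165), (225,360) and (140,25)) lie on the bench, so I leave them.

```bash
cat > plan.py <<'E'
from h import *
# tool orientation from dipstick-style frame: x axis direction xd, "up" zd ; alpha = forward tilt of tool z toward xd; tool x = -yd
def toolR(xd,zd,al):
    xd=np.array(xd)/np.linalg.norm(xd);zd=np.array(zd)-np.dot(zd,xd)*xd;zd/=np.linalg.norm(zd);yd=np.cross(zd,xd)
    a=np.radians(al);z=np.sin(a)*xd-np.cos(a)*zd;x=-yd;return np.stack([x,np.cross(z,x),z],1)
def cur():
    s=r.sense();return np.array(s['tool_pos']),R.from_euler('xyz',s['tcp_rot'],degrees=True).as_matrix(),s
def rel(grasp,Rt,back=5):
    p,Rc,s=cur();tgt=np.array(grasp)+back*Rt[:,2];w=R.from_matrix(Rt@Rc.T).as_rotvec()
    print('dp',np.round(tgt-p,1),'rot',np.round(w,4),'deg',round(np.degrees(np.linalg.norm(w)),1),'t',s['time']);return tgt-p,w
M=np.array([644.5,179.,160.]);Y=np.radians(105.6);h=np.array([np.cos(Y),np.sin(Y),0]);up=np.array([0,0,1.])
d=(h-up)/np.sqrt(2);n=(h+up)/np.sqrt(2)
Rin=toolR(d,n,20)
E
python3 - <<'E'
from plan import *
rel(M-15*d-100*Rin[:,2],Rin);rel(M-15*d,Rin);print(Rin)
E
```

```text
dp [ 370.  -329.6   38.1] rot [-0.3452 -0.2875 -0.8238] deg 53.8 t 0.15
dp [ 381.4 -370.3  -52.5] rot [-0.3452 -0.2875 -0.8238] deg 53.8 t 0.15
[[ 0.96316257  0.24372413  0.11365043]
 [ 0.26891982 -0.87292173 -0.40705009]
 [-0.          0.42261826 -0.90630779]]
```

Request:
send_rows:
  dp:
    - [0,0,60]
    - [20,-10,120]
    - [70,-50,150]
    - [120,-100,150]
    - [170,-150,150]
  rot:
    - [0,0,0]
    - [-0.035,-0.029,-0.082]
    - [-0.069,-0.058,-0.165]
    - [-0.104,-0.086,-0.247]
    - [-0.138,-0.115,-0.33]
  jaw: 55
  force: 50

```text
time: 0.78
tool_pos: [420.4, 403.9, 369.8]
tcp_rot: [170.0, 2.5, 44.3]
ft_force: [1.0, 0.3, -0.2]
finger_gap: 55.0
```

Request:
send_rows:
  dp:
    - [45,-40,0]
    - [90,-80,0]
    - [135,-120,0]
    - [180,-160,0]
    - [200,-180,0]
  rot:
    - [-0.042,-0.035,-0.099]
    - [-0.084,-0.07,-0.198]
    - [-0.125,-0.104,-0.297]
    - [-0.166,-0.138,-0.396]
    - [-0.207,-0.172,-0.494]

```text
time: 1.4
tool_pos: [620.9, 222.1, 368.4]
tcp_rot: [154.9, -0.1, 15.3]
ft_force: [-0.2, 0.1, -0.1]
finger_gap: 55.1
```

```bash
python3 - <<'E'
from plan import *
print(cur()[2])
rel(M-15*d-70*Rin[:,2],Rin);rel(M-15*d,Rin)
d_=snap('wrist');save(d_['pixels'],'w1.png')
E
```

```text
{'time': 1.4, 'joint_pos': array([ 28.78378059,  21.17191087,  57.61351169, -25.41036842,
       105.80900782,   7.48082541]), 'qd': array([ -6.40420942,  22.98608213, -22.13249479, -21.48898556,
         8.6546441 ,  32.50498677]), 'joint_efforts': array([ -1.38608683, -71.15644455, -48.32265973,  -2.52916127,
        -0.13455047,  -1.53921358]), 'tool_pos': array([620.90944132, 222.08401344, 368.39504995]), 'tcp_rot': array([ 1.54888199e+02, -5.79627812e-02,  1.52803146e+01]), 'ft_force': array([-0.22826466,  0.08689949, -0.13591151]), 'wrist_torque': array([0.17683725, 0.05406933, 0.01272673]), 'finger_gap': 55.09178784184534}
dp [  19.1  -26.8 -138.9] rot [0.0016 0.0015 0.0056] deg 0.3 t 1.4
dp [  27.   -55.3 -202.3] rot [0.0016 0.0015 0.0056] deg 0.3 t 1.4
```

View pics/w1.png

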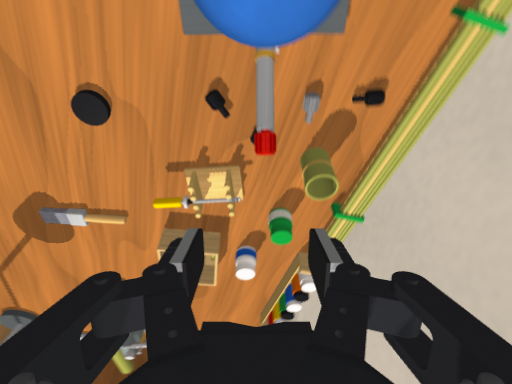

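Wrist view: the red plug is at (265,143) in line with the steel tube, and the dipstick and look-alikes are well away from it. Now I go down.

Request:
send_rows:
  dp:
    - [6,-10,-45]
    - [13,-18,-90]
    - [19,-27,-139]
    - [19,-27,-139]
  rot:
    - [0.0016,0.0015,0.0056]
    - [0.0016,0.0015,0.0056]
    - [0.0016,0.0015,0.0056]
    - [0.0016,0.0015,0.0056]

```text
time: 1.95
tool_pos: [635.3, 196.4, 224.2]
tcp_rot: [155.1, 0.6, 15.9]
ft_force: [-0.7, -0.1, 0.1]
finger_gap: 55.3
```

```bash
python3 - <<'E'
from plan import *
rel(M-15*d-70*Rin[:,2],Rin);rel(M-15*d,Rin)
d_=snap('wrist');save(d_['pixels'],'w2.png')
# red plug centroid ray
im=d_['pixels'];hsv=cv2.cvtColor(im,cv2.COLOR_RGB2HSV).astype(int)
m=((hsv[...,0]<6)|(hsv[...,0]>174))&(hsv[...,1]>150)&(hsv[...,2]>90);m[240:]=0
v,u=np.where(m);print(u.mean(),v.mean(),u.min(),u.max(),v.min(),v.max())
o,w=ray(d_,u.mean(),v.mean());q=M-15*d;print('miss',q-o-w*((q-o)@w))
E
```

```text
dp [ 4.7 -1.2  5.3] rot [ 0.0017 -0.0104 -0.0056] deg 0.7 t 1.95
dp [ 12.6 -29.7 -58.1] rot [ 0.0017 -0.0104 -0.0056] deg 0.7 t 1.95
261.1083404987102 208.38005159071366 245 278 189 227
miss [-0.42889135  2.90816559 -2.88030309]
```

View pics/w2.png

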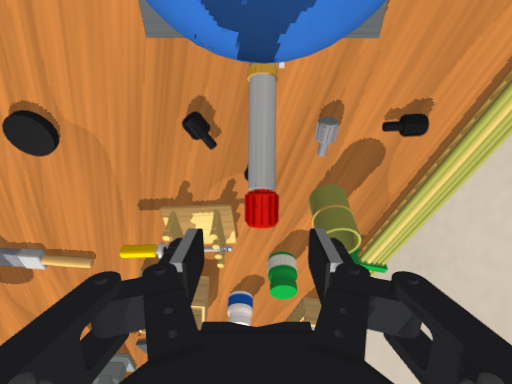

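Wrist view: the plug is at (261,208), centred between the jaws. The sideways miss is under 0.5 mm.

Request:
send_rows:
  dp:
    - [5,-9,-10]
    - [9,-18,-30]
    - [12,-27,-50]
    - [13,-30,-58]
    - [13,-30,-58]
  rot:
    - [0,-0.01,-0.005]
    - [0,-0.01,-0.005]
    - [0,-0.01,-0.005]
    - [0,-0.01,-0.005]
    - [0,-0.01,-0.005]

```text
time: 2.62
tool_pos: [650.6, 167.3, 170.7]
tcp_rot: [155.0, -0.4, 15.6]
ft_force: [0.2, -1.0, -0.1]
finger_gap: 55.2
```

```bash
python3 - <<'E'
from plan import *
rel(M-15*d,Rin);print(cur()[2]['ft_force'],cur()[2]['qd'])
E
```

```text
dp [-2.7 -0.5 -4.7] rot [-0.0013  0.0074 -0.0004] deg 0.4 t 2.625
[ 0.16974185 -1.01358555 -0.13284157] [ 0.56742311 -0.81870508 -1.62769107 -0.01081847  0.51368122 -0.095857  ]
```

Request:
send_rows:
  dp:
    - [-3,0,-5]
    - [-3,0,-5]
  rot:
    - [0,0.007,0]
    - [0,0.007,0]

```text
time: 2.88
tool_pos: [648.1, 168.3, 167.3]
tcp_rot: [155.1, -0.2, 15.7]
ft_force: [0.5, -0.4, -0.1]
finger_gap: 55.1
```

```bash
python3 - <<'E'
from plan import *
rel(M-15*d,Rin);print(cur()[2]['ft_force'])
d_=snap('wrist');save(d_['pixels'],'w3.png')
E
```

```text
dp [-0.2 -1.6 -1.2] rot [-0.0024  0.0026 -0.0013] deg 0.2 t 2.875
[ 0.46462363 -0.39979624 -0.12882342]
```

View pics/w3.png

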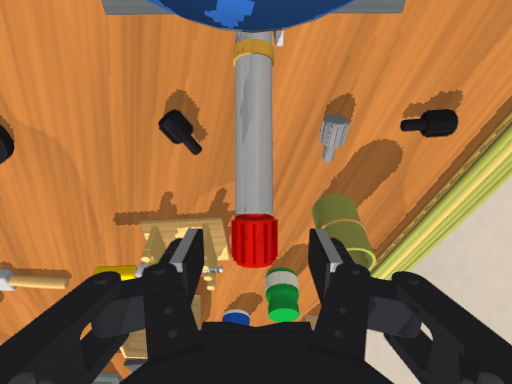

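The plug head at (255,240) lies between the pads, so I close.

Request:
send_rows:
  dp:
    - [0,-1,-1]
    - [0,-1,-1]
    - [0,-1,-1]
    - [0,-1,-1]
    - [0,-1,-1]
  rot:
    - [0,0,0]
    - [0,0,0]
    - [0,0,0]
    - [0,0,0]
    - [0,0,0]
  jaw: 10
  force: 40

```text
time: 3.55
tool_pos: [648.2, 167.0, 166.2]
tcp_rot: [155.1, -0.2, 15.7]
ft_force: [0.6, -0.1, -0.8]
finger_gap: 10.0
```

```bash
python3 - <<'E'
from plan import *
print(np.round(-d*60,1)); print(cur()[2]['ft_force'],cur()[2]['finger_gap'])
E
```

```text
[ 11.4 -40.9  42.4]
[ 0.57070087 -0.09131956 -0.78279283] 9.964069907965913
```

The jaws closed to 10 mm, so the plug was not caught. I look before doing anything else.

```bash
python3 - <<'E'
from plan import *
d_=snap('wrist');save(d_['pixels'],'w4.png')
d_=snap('scene');a=d_['pixels'][150:300,160:360];save(cv2.resize(a,None,fx=4,fy=4),'s4.png')
E
```

```text
(no output)
```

View pics/w4.png

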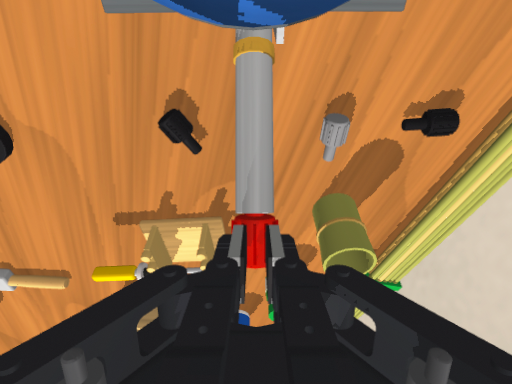

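View pics/s4.png

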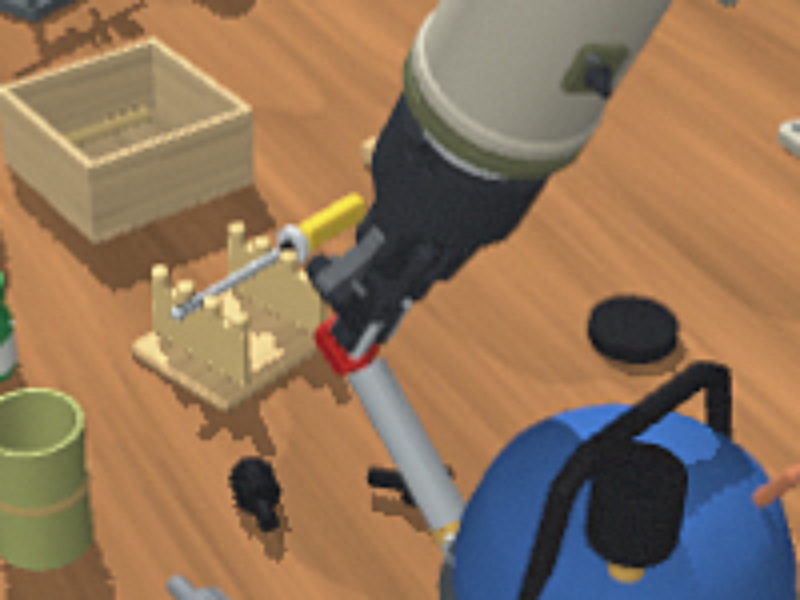

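```bash
python3 - <<'E'
from plan import *
d_=dict(np.load('wrist.npz'));D=d_['depth'];P=cloud(d_)
p,Rc,s=cur();print(p,s['finger_gap'])
for u,v in [(255,218),(240,220),(255,245),(255,230),(238,238),(238,250),(236,262),(246,240),(264,240),(273,240),(273,255),(255,260)]:
    print((u,v),d_['pixels'][v,u],D[v,u],np.round((P[v,u]-p)@Rc,1))
a=d_['pixels'][190:290,190:320];save(cv2.resize(a,None,fx=6,fy=6,interpolation=cv2.INTER_CUBIC),'w4c.png')
E
```

```text
[648.18769398 166.9652742  166.14938091] 10.438805483839982
(255, 218) [113  13   9] 158.70592 [-0.4 -9.9 -6.6]
(240, 220) [164  13   5] 160.06293 [-8.7 -8.3 -5.6]
(255, 245) [174   1   0] 155.80412 [ -0.4   2.9 -13.3]
(255, 230) [155   8   6] 154.11554 [ -0.4  -5.5 -12.7]
(238, 238) [103 103 101] 133.65942 [ -8.2 -10.4 -32.5]
(238, 250) [102 103 101] 123.01108 [ -7.5 -10.1 -43.7]
(236, 262) [37 37 39] 111.910965 [ -7.6 -11.  -55. ]
(246, 240) [56 27 27] 153.39812 [ -5.1  -0.7 -14.8]
(264, 240) [171   9   5] 158.57486 [  4.5   1.6 -10. ]
(273, 240) [102 103 101] 132.53355 [  7.9 -10.  -33.8]
(273, 255) [100 101  98] 118.87311 [  7.1 -10.1 -48. ]
(255, 260) [173   0   0] 155.3283 [ -0.4  10.4 -15.9]
```

View pics/w4c.png

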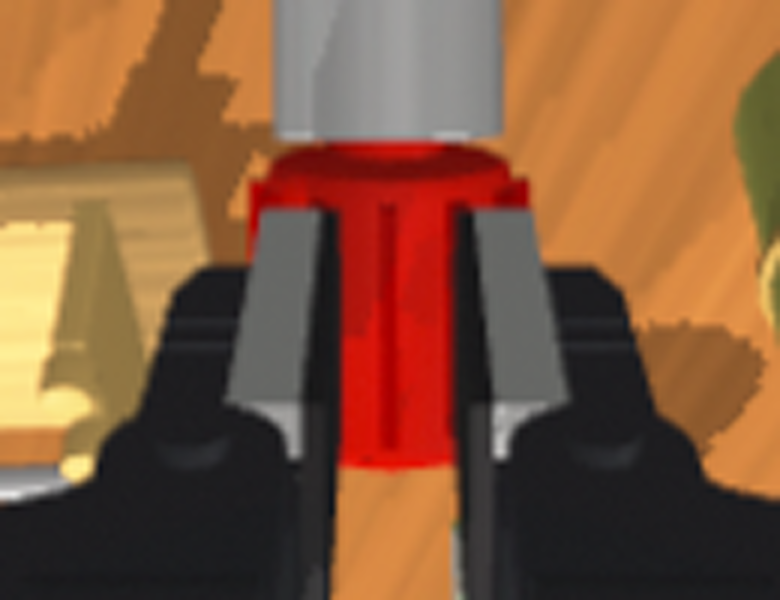

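```bash
python3 - <<'E'
from plan import *
d_=dict(np.load('wrist.npz'));D=d_['depth'];P=cloud(d_)
p,Rc,s=cur()
for v in range(218,262,3): print(v,[ (u,d_['pixels'][v,u].tolist(),np.round((P[v,u]-p)@Rc,1).tolist()) for u in (239,248)])
E
```

```text
218 [(239, [122, 15, 9], [-9.2, -9.2, -4.7]), (248, [115, 13, 9], [-4.3, -9.5, -5.5])]
221 [(239, [174, 15, 6], [-9.2, -7.9, -5.9]), (248, [167, 18, 13], [-4.2, -9.2, -9.1])]
224 [(239, [158, 46, 42], [-9.2, -6.5, -6.8]), (248, [172, 19, 13], [-4.2, -7.2, -8.6])]
227 [(239, [102, 103, 100], [-8.4, -10.1, -19.3]), (248, [174, 20, 14], [-4.2, -5.7, -9.2])]
230 [(239, [102, 103, 101], [-8.2, -10.4, -23.7]), (248, [174, 20, 14], [-4.2, -4.2, -9.7])]
233 [(239, [102, 103, 100], [-8.0, -10.5, -27.4]), (248, [174, 20, 13], [-4.2, -2.4, -9.8])]
236 [(239, [103, 103, 101], [-7.8, -10.4, -30.4]), (248, [173, 20, 12], [-4.2, -0.8, -10.0])]
239 [(239, [103, 103, 101], [-7.7, -10.1, -33.0]), (248, [174, 20, 14], [-4.2, 0.9, -10.1])]
242 [(239, [103, 103, 101], [-7.5, -10.3, -36.4]), (248, [174, 20, 12], [-4.2, 2.5, -10.6])]
245 [(239, [102, 103, 101], [-7.3, -10.3, -39.5]), (248, [176, 22, 14], [-4.2, 4.0, -11.3])]
248 [(239, [102, 103, 101], [-7.2, -10.0, -41.5]), (248, [212, 21, 11], [-4.2, 5.3, -12.2])]
251 [(239, [102, 103, 101], [-7.0, -10.4, -45.1]), (248, [211, 18, 6], [-4.2, 7.2, -11.9])]
254 [(239, [103, 104, 101], [-6.9, -9.9, -46.7]), (248, [212, 19, 6], [-4.2, 8.8, -12.3])]
257 [(239, [116, 115, 114], [-6.7, -10.6, -50.4]), (248, [212, 19, 7], [-4.2, 10.9, -12.0])]
260 [(239, [139, 138, 136], [-6.8, -8.9, -49.8]), (248, [212, 20, 8], [-4.2, 12.5, -12.2])]
```

```bash
cat >> h.py <<'E'
def proj(d,p):
    T=np.linalg.inv(np.array(d['world_from_camera']));q=T[:3,:3]@np.asarray(p,float)+T[:3,3];x,y=q[:2]/q[2];f=1+float(d['k1'])*(x*x+y*y)
    K=np.array(d['intrinsics']);return np.array([K[0,0]*x*f+K[0,2],K[1,1]*y*f+K[1,2]])
E
python3 - <<'E'
from plan import *
d_=dict(np.load('scene.npz'));p,Rc,s=cur()
for z in (14,0,-17,-36): print(z,(proj(d_,p+Rc@[0,0,z])-[160,150])*4, (proj(d_,p+Rc@[0,-11,z])-[160,150])*4,(proj(d_,p+Rc@[0,11,z])-[160,150])*4)
print((proj(d_,M)-[160,150])*4)
a=d_['pixels'][200:265,210:290];save(cv2.resize(a,None,fx=9,fy=9,interpolation=cv2.INTER_CUBIC),'s4c.png')
E
```

```text
14 [341.15438416 364.95601853] [354.4053472 380.7656131] [327.99668609 349.24754456]
0 [349.49015563 350.61789246] [362.92455972 366.5636354 ] [336.15134714 334.77643815]
-17 [359.87631808 332.74720855] [373.53995784 348.85976585] [346.31121662 316.74294499]
-36 [371.84006662 312.15422559] [385.76869083 328.45505023] [358.01342354 295.96638694]
[366.88601511 370.9499505 ]
```

View pics/s4c.png

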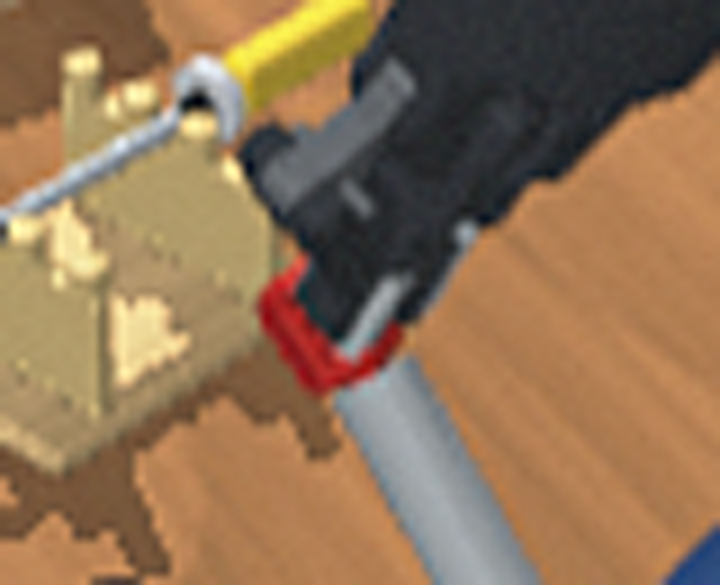

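The depth reading shows the fingertips about 17 mm behind the TCP, not 14 mm ahead, so the jaws closed above the head and the plug hardly moved. I open and go about 27 mm deeper.

Request:
send_rows:
  dp:
    - [0,0,0]
    - [0,0,0]
    - [1,-4,-8]
    - [2,-7,-16]
    - [3,-11,-25]
  rot:
    - [0,0,0]
    - [0,0,0]
    - [0,0,0]
    - [0,0,0]
    - [0,0,0]
  jaw: 50

```text
time: 4.28
tool_pos: [651.0, 155.5, 140.1]
tcp_rot: [155.1, -0.1, 15.7]
ft_force: [-1.1, -0.1, 0.2]
finger_gap: 49.9
```

```bash
python3 - <<'E'
from plan import *
d_=snap('wrist');p,Rc,s=cur();print(p,s['ft_force'])
P=cloud(d_)
a=d_['pixels'][170:300,160:350];save(cv2.resize(a,None,fx=4,fy=4,interpolation=cv2.INTER_CUBIC),'w5.png')
hsv=cv2.cvtColor(d_['pixels'],cv2.COLOR_RGB2HSV).astype(int)
m=((hsv[...,0]<6)|(hsv[...,0]>174))&(hsv[...,1]>150)&(hsv[...,2]>60);m[300:]=0
Q=(P[m]-p)@Rc;print(np.round(np.nanpercentile(Q,[2,50,98],axis=0),1))
g=(np.abs(d_['pixels'].astype(int)-103).max(2)<8);Q=(P[g]-p)@Rc;Q=Q[(abs(Q[:,0])<50)&(Q[:,2]>-60)&(Q[:,2]<30)];print('pads',np.round(np.nanpercentile(Q,[2,50,98],axis=0),1))
E
```

```text
[650.41606982 154.72874201 138.48462644] [-1.25367766 -0.56578632 -1.82306112]
[[-11.7  -9.3 -44.2]
 [  0.4   1.7 -39.5]
 [ 13.   15.7 -29.3]]
pads [[ -30.2 -107.2  -53.7]
 [  -9.5  -10.1  -39. ]
 [  31.8   -9.4   -3.5]]
```

View pics/w5.png

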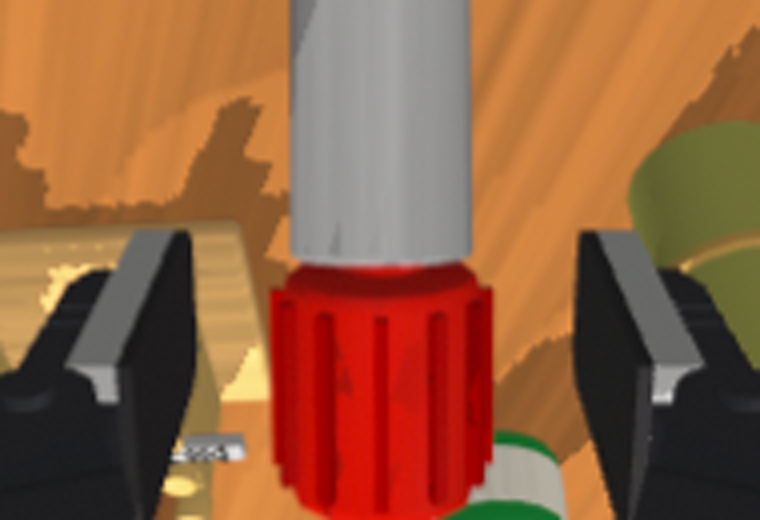

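Now the head lies between the pads. I advance 6 mm more and close.

Request:
send_rows:
  dp:
    - [1,-3,-6]
    - [1,-3,-6]
    - [1,-3,-6]
    - [1,-3,-6]
    - [1,-3,-6]
  rot:
    - [0,0,0]
    - [0,0,0]
    - [0,0,0]
    - [0,0,0]
    - [0,0,0]
  jaw: 12
  force: 40

```text
time: 4.95
tool_pos: [651.8, 152.8, 134.8]
tcp_rot: [155.1, -0.1, 15.7]
ft_force: [-1.8, -2.3, -4.0]
finger_gap: 22.7
```

Gripped with the gap at 22.7 mm. I pull along the tube axis.

Request:
send_rows:
  dp:
    - [2,-7,7]
    - [4,-14,14]
    - [6,-20,21]
    - [8,-27,28]
    - [11,-41,42]
  rot:
    - [0,0,0]
    - [0,0,0]
    - [0,0,0]
    - [0,0,0]
    - [0,0,0]

```text
time: 5.58
tool_pos: [663.3, 111.6, 177.8]
tcp_rot: [155.1, -0.2, 15.7]
ft_force: [0.7, -0.7, -0.3]
finger_gap: 23.0
```

```bash
python3 - <<'E'
from plan import *
d_=snap('wrist');p,Rc,s=cur();print(p,s['ft_force'],s['finger_gap'])
a=d_['pixels'][120:300,130:380];save(cv2.resize(a,None,fx=3,fy=3,interpolation=cv2.INTER_CUBIC),'w6.png')
E
```

```text
[664.83485426 109.58647429 180.95847028] [ 1.75620776 -1.6594191   2.20038255] 22.932879380482483
```

View pics/w6.png

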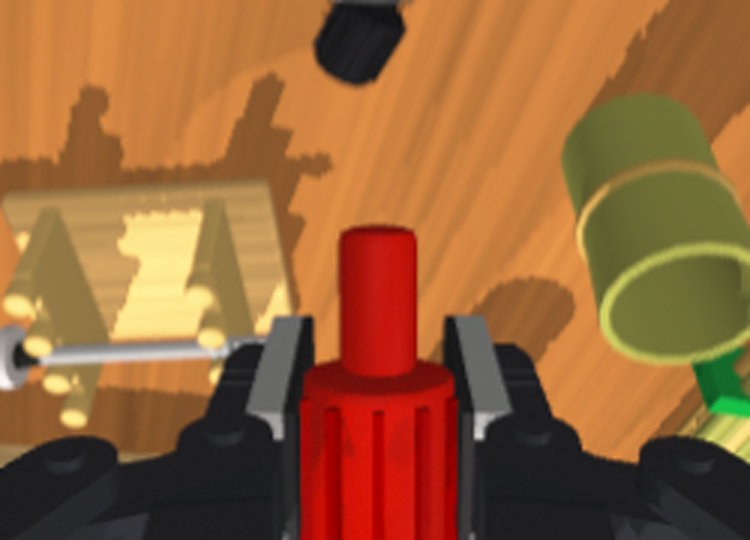

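The plug is out and held, with its stem visible at (378,300) in the crop. I carry it over the box.

Request:
send_rows:
  dp:
    - [0,-30,30]
    - [-10,-85,40]
    - [-20,-145,40]
    - [-30,-205,40]
    - [-42,-265,40]
  rot:
    - [0,0,0]
    - [0,0,0]
    - [0,0,0]
    - [0,0,0]
    - [0,0,0]

```text
time: 6.25
tool_pos: [620.9, -155.3, 218.2]
tcp_rot: [155.0, -0.2, 15.7]
ft_force: [0.4, -1.3, 0.3]
finger_gap: 22.7
```

Request:
send_rows:
  dp:
    - [-10,-55,0]
    - [-20,-105,-20]
    - [-30,-148,-60]
    - [-30,-148,-100]
    - [-30,-148,-100]
  rot:
    - [0,0,0]
    - [0,0,0]
    - [0,0,0]
    - [0,0,0]
    - [0,0,0]

```text
time: 6.88
tool_pos: [587.8, -301.0, 113.1]
tcp_rot: [155.3, 0.2, 15.6]
ft_force: [-0.1, 0.0, -0.7]
finger_gap: 22.8
```

```bash
python3 - <<'E'
from plan import *
p,Rc,s=cur();print(p,s['finger_gap'],np.array([589,-292,52])+32*Rc[:,2]-p)
d_=snap('wrist');save(d_['pixels'],'w7.png')
E
```

```text
[ 587.82510465 -300.97416918  113.08245832] 22.780513639879487 [  4.6761969   -3.91240009 -90.16298823]
```

View pics/w7.png

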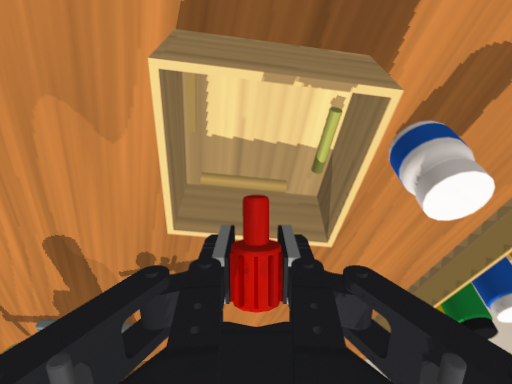

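```bash
python3 - <<'E'
from plan import *
d_=dict(np.load('wrist.npz'))
c=[plane(d_,u,v,65) for u,v in [(152,58),(400,92),(330,244),(168,234)]];print(np.round(c),np.mean(c,0))
E
```

```text
[[ 514. -238.   65.]
 [ 650. -219.   65.]
 [ 669. -354.   65.]
 [ 533. -379.   65.]] [ 591.32127689 -297.51376819   65.        ]
```

Request:
send_rows:
  dp:
    - [3,-5,-30]
    - [5,-8,-60]
    - [5,-8,-85]
    - [5,-8,-90]
    - [5,-8,-90]
  rot:
    - [0,0,0]
    - [0,0,0]
    - [0,0,0]
    - [0,0,0]
    - [0,0,0]

```text
time: 7.55
tool_pos: [597.8, -309.2, 29.4]
tcp_rot: [155.0, -0.3, 15.7]
ft_force: [0.1, 0.0, -0.5]
finger_gap: 23.0
```

Request:
send_rows:
  dp:
    - [0,0,0]
    - [0,0,0]
    - [0,0,0]
    - [0,0,0]
  rot:
    - [0,0,0]
    - [0,0,0]
    - [0,0,0]
    - [0,0,0]
  jaw: 48

```text
time: 8.05
tool_pos: [596.2, -309.1, 27.4]
tcp_rot: [155.1, -0.2, 15.7]
ft_force: [0.3, -1.2, -0.0]
finger_gap: 48.1
```

Request:
send_rows:
  dp:
    - [0,5,20]
    - [0,10,70]
    - [0,10,120]
    - [-10,30,170]
    - [-20,60,170]
  rot:
    - [0,0,0]
    - [0,0,0]
    - [0,0,0]
    - [0,0,0]
    - [0,0,0]

```text
time: 8.68
tool_pos: [579.3, -249.9, 206.0]
tcp_rot: [154.7, -0.8, 15.6]
ft_force: [0.7, -0.4, -0.1]
finger_gap: 47.8
```

```bash
python3 - <<'E'
from plan import *
p,Rc,s=cur();print(p,s['finger_gap'],s['ft_force'])
d_=snap('wrist');save(d_['pixels'],'w8.png')
ax=np.array([np.cos(np.radians(19.5)),np.sin(np.radians(19.5)),0]);Rp=toolR(ax,[0,0,1],20)
O=np.array([558.6,-77.4,55])
rel(O-41*ax-60*Rp[:,2],Rp,34);rel(O-41*ax,Rp,34);print(Rp)
E
```

```text
[ 579.26734118 -249.86923259  206.02576627] 47.78253623755852 [ 0.68522047 -0.38337065 -0.12240328]
dp [ -65.7  151.8 -122.9] rot [ 0.7688 -0.3875 -1.4162] deg 95.0 t 8.725
dp [ -46.3  158.6 -179.3] rot [ 0.7688 -0.3875 -1.4162] deg 95.0 t 8.725
[[ 0.33380686 -0.88579325  0.32240238]
 [-0.94264149 -0.31367584  0.11416867]
 [-0.         -0.34202014 -0.93969262]]
```

View pics/w8.png

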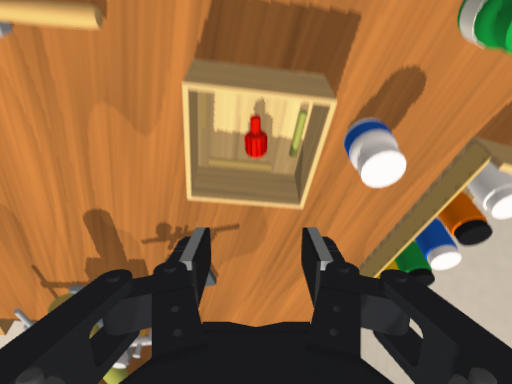

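The plug lies in the box at (256,138). Next I turn to the dipstick.

Request:
send_rows:
  dp:
    - [-7,15,10]
    - [-15,35,20]
    - [-25,60,20]
    - [-35,80,20]
    - [-45,100,20]
  rot:
    - [0.077,-0.039,-0.142]
    - [0.154,-0.078,-0.283]
    - [0.231,-0.116,-0.425]
    - [0.308,-0.155,-0.566]
    - [0.384,-0.194,-0.708]

```text
time: 9.35
tool_pos: [531.2, -148.0, 218.5]
tcp_rot: [177.9, -9.0, -27.6]
ft_force: [-1.0, 0.2, 0.2]
finger_gap: 48.1
```

Request:
send_rows:
  dp:
    - [-5,15,-20]
    - [-10,30,-40]
    - [-15,40,-60]
    - [-20,50,-80]
    - [-20,50,-100]
  rot:
    - [0.077,-0.039,-0.142]
    - [0.154,-0.078,-0.283]
    - [0.231,-0.116,-0.425]
    - [0.308,-0.155,-0.566]
    - [0.384,-0.194,-0.708]

```text
time: 9.98
tool_pos: [511.4, -98.4, 117.8]
tcp_rot: [-159.7, 0.3, -70.4]
ft_force: [-0.2, -0.3, -0.1]
finger_gap: 48.0
```

```bash
cat >> plan.py <<'E'
ax=np.array([np.cos(np.radians(19.5)),np.sin(np.radians(19.5)),0]);Rp=toolR(ax,[0,0,1],20)
O=np.array([558.6,-77.4,55])
E
python3 - <<'E'
from plan import *
p,Rc,s=cur();print(p,s['finger_gap'],s['ft_force'],s['joint_pos'])
rel(O-41*ax-60*Rp[:,2],Rp,34);rel(O-41*ax,Rp,34)
d_=snap('wrist');save(d_['pixels'],'w9.png')
E
```

```text
[511.35568788 -98.35688768 117.81685804] 48.02095438026077 [-0.19645102 -0.27943881 -0.05655408] [-27.37770814 -17.03255621 121.71023835  16.81749184  62.42597838
  36.97098663]
dp [  0.2   4.3 -38.4] rot [-0.0065  0.0025 -0.0012] deg 0.4 t 9.975
dp [ 19.6  11.2 -94.8] rot [-0.0065  0.0025 -0.0012] deg 0.4 t 9.975
```

View pics/w9.png

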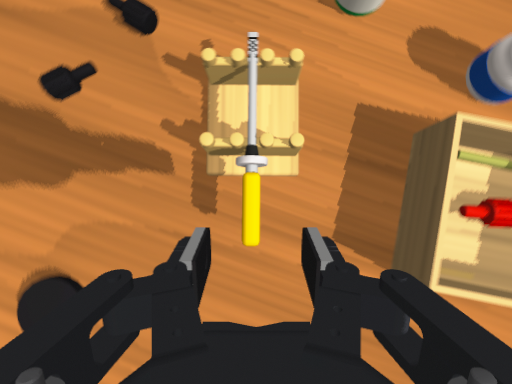

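Wrist view: the dipstick is upright in the picture, from the handle end at (251,244) to the tip at (253,35). Before I descend, I check that line against the plan.

```bash
python3 - <<'E'
from plan import *
d_=dict(np.load('wrist.npz'))
c=np.array([plane(d_,*q) for q in [(251.5,244,60),(251.5,180,64),(251.8,155,57),(252.8,36,57)]]);print(np.round(c,1))
e=c[3]-c[0];print(np.degrees(np.arctan2(e[1],e[0])))
pr=[(q-O)@ax for q in c];print(pr,[(q-O)@np.array([-ax[1],ax[0],0]) for q in c])
E
```

```text
[[ 497.4 -100.2   60. ]
 [ 543.9  -83.7   64. ]
 [ 563.6  -76.8   57. ]
 [ 658.3  -43.9   57. ]]
19.305203099522924
[np.float64(-65.3264197160801), np.float64(-15.962922371670224), np.float64(4.934893936739618), np.float64(105.12936237436175)] [np.float64(-1.0791811947046501), np.float64(-1.038016302231475), np.float64(-1.0842461616423558), np.float64(-1.6587070557360852)]
```

Request:
send_rows:
  dp:
    - [0,3,-20]
    - [0,3,-38]
    - [7,6,-57]
    - [14,8,-76]
    - [20,10,-95]
  rot:
    - [-0.006,0.002,0]
    - [-0.006,0.002,0]
    - [-0.006,0.002,0]
    - [-0.006,0.002,0]
    - [-0.006,0.002,0]

```text
time: 10.65
tool_pos: [532.3, -89.0, 23.1]
tcp_rot: [-160.1, -0.2, -70.1]
ft_force: [0.1, 0.3, 0.3]
finger_gap: 47.8
```

```bash
python3 - <<'E'
from plan import *
d_=snap('wrist');p,Rc,s=cur();print(p,s['ft_force']);rel(O-41*ax,Rp,34)
save(d_['pixels'],'w10.png')
P=cloud(d_);im=d_['pixels'];hsv=cv2.cvtColor(im,cv2.COLOR_RGB2HSV).astype(int)
m=(hsv[...,0]>22)&(hsv[...,0]<33)&(hsv[...,1]>200)&(hsv[...,2]>120)
Q=(P[m]-p)@Rc;print(np.round(np.nanpercentile(Q,[2,50,98],axis=0),1))
g=(np.abs(im.astype(int)-103).max(2)<8);Q=(P[g]-p)@Rc;Q=Q[(abs(Q[:,0])<50)&(Q[:,2]>-60)&(Q[:,1]>-20)];print('pads',np.round(np.nanpercentile(Q,[2,50,98],axis=0),1))
E
```

```text
[530.98268704 -88.16952605  20.42205855] [-1.35162716  1.84067969 -1.13103497]
dp [-0.1  1.   2.6] rot [ 0.002  -0.0038 -0.0077] deg 0.5 t 10.7
[[ -6.9 -32.2 -52.8]
 [ -0.6  -7.3 -43.8]
 [  6.   17.  -33.8]]
pads [[-28.4 -13.6 -55.6]
 [-23.8 -12.9 -45.3]
 [ 32.3  -9.1 -24.1]]
```

View pics/w10.png

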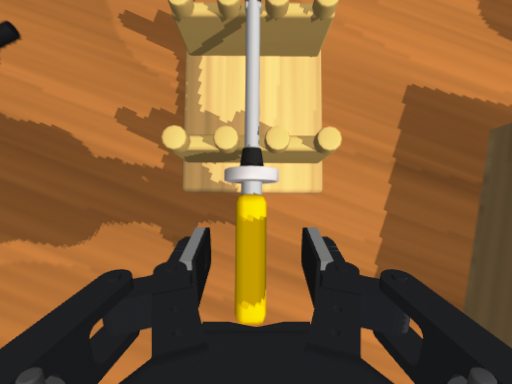

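The handle is centred at (251,260) between the pads, at pad depth. I close.

Request:
send_rows:
  dp:
    - [0,0,1]
    - [0,0,1]
    - [0,0,1]
    - [0,0,1]
    - [0,0,1]
  rot:
    - [0,0,0]
    - [0,0,0]
    - [0,0,0]
    - [0,0,0]
    - [0,0,0]
  jaw: 4
  force: 80

```text
time: 11.32
tool_pos: [532.1, -89.4, 24.3]
tcp_rot: [-160.1, -0.1, -70.3]
ft_force: [-1.4, 1.3, 6.1]
finger_gap: 12.9
```

Request:
send_rows:
  dp:
    - [0,0,8]
    - [0,0,20]
    - [0,0,40]
    - [0,0,70]
    - [0,0,110]
  rot:
    - [0,0,0]
    - [0,0,0]
    - [0,0,0]
    - [0,0,0]
    - [0,0,0]

```text
time: 11.95
tool_pos: [530.1, -88.8, 133.6]
tcp_rot: [-160.2, 0.0, -70.3]
ft_force: [0.5, 0.0, -0.4]
finger_gap: 12.9
```

```bash
python3 - <<'E'
from plan import *
d_=snap('wrist');p,Rc,s=cur();print(p,s['ft_force'],s['finger_gap'])
save(d_['pixels'],'w11.png')
E
```

```text
[533.78132099 -90.22328042 141.07067448] [4.65120728 0.02031772 5.00798903] 12.725750899516143
```

View pics/w11.png

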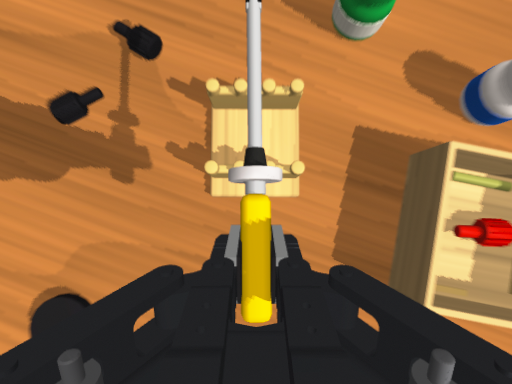

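Request:
send_rows:
  dp:
    - [0,0,40]
    - [0,0,60]
    - [0,0,60]
    - [0,0,60]
  rot:
    - [0,0,0]
    - [0,0,0]
    - [0,0,0]
    - [0,0,0]

```text
time: 12.5
tool_pos: [530.6, -88.9, 192.0]
tcp_rot: [-160.2, -0.0, -70.3]
ft_force: [-0.2, -0.3, -1.0]
finger_gap: 12.9
```

```bash
cat > dip.py <<'E'
from plan import *
def measure(d_):
    """dipstick pose in tool frame from wrist picture: rod midline (pixels) + depth along it"""
    im=d_['pixels'].astype(int);D=d_['depth'];Tt=np.array(d_['T_tool_cam'])
    x,y=slopes(d_,*np.meshgrid(np.arange(512),np.arange(384)))
    C=np.stack([x*D,y*D,D],-1);P=C@Tt[:3,:3].T+Tt[:3,3]
    near=(D>0)&(D<260)&(np.abs(P[...,0])<25)
    hsv=cv2.cvtColor(d_['pixels'],cv2.COLOR_RGB2HSV).astype(int)
    yel=near&(hsv[...,0]>20)&(hsv[...,0]<34)&(hsv[...,1]>180)&(hsv[...,2]>100)
    rows=[]
    for v in range(5,330):
        a=np.where(near[v,200:310]&((P[v,200:310,1]<-45)))[0]+200
        if 3<len(a)<40: rows.append((v,(a.min()+a.max())/2,a.max()-a.min()+1,np.median(P[v,a,0]),*np.round(np.mean(P[v,[int(np.floor((a.min()+a.max())/2)),int(np.ceil((a.min()+a.max())/2))]],0),2)))
    return np.array(rows),P,yel
if __name__=='__main__':
    d_=snap('wrist');save(d_['pixels'],'w12.png');rows,P,yel=measure(d_);np.set_printoptions(suppress=True,precision=2,linewidth=150)
    print(cur()[0],cur()[2]['qd'])
    print(rows[::6])
    Q=P[yel];print('yellow',np.nanpercentile(Q,[2,50,98],axis=0))
E
python3 dip.py
```

```text
[530.34 -88.77 191.55] [ 0.02  0.56  0.15  0.12 -0.11  0.04]
[[   5.    252.5    16.     -0.93   -0.93 -118.02    7.2 ]
 [  11.    252.5    16.     -0.92   -0.92 -115.05    6.07]
 [  17.    252.5    14.     -0.91   -0.91 -111.96    4.44]
 [  23.    253.     15.     -0.66   -0.66 -108.97    3.07]
 [  29.    253.5    14.     -0.42   -0.42 -106.18    2.53]
 [  35.    253.5    14.     -0.42   -0.42 -103.25    1.3 ]
 [  41.    253.5    14.     -0.42   -0.42 -100.46    0.73]
 [  47.    253.5    14.     -0.41   -0.41  -97.59   -0.27]
 [  53.    253.5    14.     -0.41   -0.41  -94.65   -1.74]
 [  59.    253.5    14.     -0.4    -0.4   -91.64   -3.91]
 [  65.    253.5    14.     -0.4    -0.4   -88.88   -4.41]
 [  71.    253.5    14.     -0.4    -0.4   -86.11   -5.04]
 [  77.    253.5    14.     -0.15   -0.4   -83.29   -6.15]
 [  83.    253.5    14.     -0.39   -0.39  -80.45   -7.71]
 [  89.    253.5    14.     -0.4    -0.4   -77.73   -7.44]
 [  95.    253.5    14.     -0.39   -0.39  -74.94   -8.41]
 [ 101.    253.5    14.     -0.38   -0.38  -72.14  -10.32]
 [ 107.    254.     15.     -0.14   -0.14  -69.38  -11.31]
 [ 113.    254.     15.     -0.14   -0.14  -66.64  -12.7 ]
 [ 119.    254.     15.     -0.14   -0.14  -63.88  -13.09]
 [ 125.    254.     15.     -0.14   -0.14  -61.16  -14.28]
 [ 131.    254.     15.     -0.13   -0.13  -58.46  -15.56]
 [ 137.    254.     15.     -0.14   -0.14  -55.59  -15.  ]
 [ 143.    254.5    14.      0.1     0.1   -53.    -17.07]
 [ 149.    254.     19.     -0.12   -0.12  -50.47  -19.25]
 [ 155.    254.     21.     -0.12   -0.12  -47.77  -20.05]
 [ 161.    254.5    18.      0.35    0.12  -45.32  -22.14]]
yellow [[ -5.48 -30.3  -48.74]
 [  0.82  -5.16 -39.85]
 [  7.04  19.96 -29.48]]
```

The dipstick is held at the expected tool pose. The rod runs at 20.3° in the tool frame, and the origin is near (0.3,-37.7,-18.9), which agrees with the planned grasp. Now I plan the standoff on the tube axis.

```bash
cat >> plan.py <<'E'
u_t=np.array([-0.010,-0.94,0.347]);u_t/=np.linalg.norm(u_t);o_t=np.array([0.2,-37.7,-18.9])
al=np.degrees(np.arctan2(u_t[2],-u_t[1]))
R0=toolR(d,n,al);v=R0@u_t
Rdin=R.align_vectors([d],[v])[0].as_matrix()@R0
def dipgo(org,Rt):
    p,Rc,s=cur();tgt=np.array(org)-Rt@o_t;w=R.from_matrix(Rt@Rc.T).as_rotvec()
    print('dp',np.round(tgt-p,1),'rot',np.round(w,4),'deg',round(np.degrees(np.linalg.norm(w)),1),'t',s['time'])
def dipnow():
    p,Rc,s=cur();o=p+Rc@o_t;x=Rc@u_t;q=o-M;e=q-(q@d)*d
    print('origin along tube',round(q@d,1),'off',np.round(e,1),'level',round(e@np.array([-h[1],h[0],0]),1),'n',round(e@n,1),'ang',round(np.degrees(np.arccos(min(1,x@d))),2),'ft',np.round(s['ft_force'],1),'gap',round(s['finger_gap'],1),'t',s['time'])
E
python3 - <<'E'
from plan import *
dipgo(M-165*d,Rdin);print(Rdin@u_t,d,(Rdin-R0).max())
E
```

```text
dp [156.4 114.7  83.7] rot [-0.7571  0.3857  1.4074] deg 94.2 t 12.55
[-0.19015503  0.68105878 -0.70710678] [-0.19015503  0.68105878 -0.70710678] 0.007056584920444951
```

Request:
send_rows:
  dp:
    - [10,0,40]
    - [25,5,80]
    - [45,15,100]
    - [62,30,100]
    - [80,45,100]
  rot:
    - [-0.076,0.039,0.141]
    - [-0.151,0.077,0.281]
    - [-0.227,0.116,0.422]
    - [-0.303,0.154,0.563]
    - [-0.379,0.193,0.704]

```text
time: 13.18
tool_pos: [611.5, -43.7, 291.8]
tcp_rot: [177.5, -9.0, -27.2]
ft_force: [-0.7, -0.5, -1.1]
finger_gap: 13.0
```

Request:
send_rows:
  dp:
    - [16,15,0]
    - [32,30,0]
    - [48,45,0]
    - [64,60,-8]
    - [76,69,-16]
  rot:
    - [-0.076,0.039,0.141]
    - [-0.151,0.077,0.281]
    - [-0.227,0.116,0.422]
    - [-0.303,0.154,0.563]
    - [-0.378,0.193,0.704]

```text
time: 13.8
tool_pos: [687.3, 25.9, 274.6]
tcp_rot: [155.3, -0.2, 15.6]
ft_force: [-0.1, -0.8, -0.9]
finger_gap: 12.7
```

Request:
send_rows:
  dp:
    - [0,0,0]
    - [0,0,0]
  rot:
    - [0,0,0]
    - [0,0,0]

```text
time: 14.05
tool_pos: [686.7, 24.6, 276.3]
tcp_rot: [155.4, -0.4, 15.1]
ft_force: [-0.3, -0.4, 0.1]
finger_gap: 13.1
```

```bash
python3 - <<'E'
from plan import *
dipnow();dipgo(M-140*d,Rdin)
d_=snap('wrist');save(d_['pixels'],'w13.png')
d_=snap('scene');save(d_['pixels'],'s13.png')
E
```

```text
origin along tube -166.7 off [-0.3 -0.1 -0. ] level 0.3 n -0.1 ang 0.17 ft [-0.3 -0.4  0.1] gap 13.1 t 14.05
dp [ -4.7  18.3 -18.7] rot [-0.0029 -0.0006  0.0008] deg 0.2 t 14.05
```

View pics/w13.png

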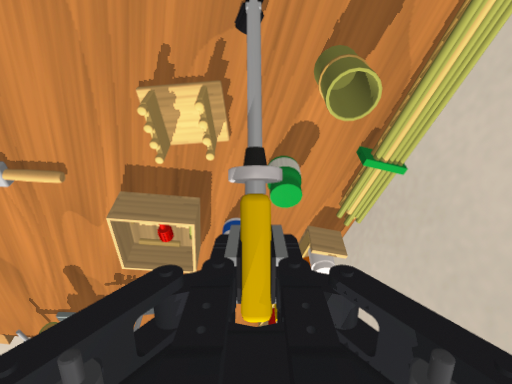

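View pics/s13.png

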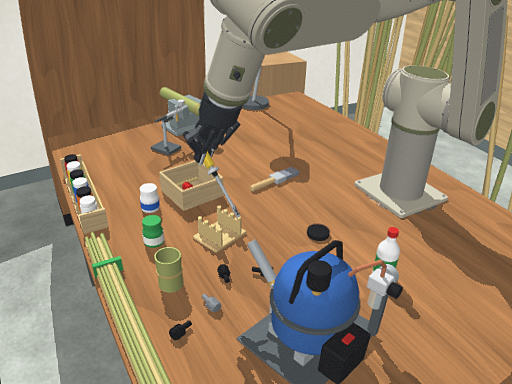

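Scene view: the dipstick (tip ~(236,214)) is in line with the open mouth (~(252,242)). I check it in an enlarged crop.

```bash
python3 - <<'E'
from plan import *
d_=dict(np.load('scene.npz'));p,Rc,s=cur()
o=p+Rc@o_t;x=Rc@u_t
a=cv2.resize(d_['pixels'][170:280,190:290],None,fx=6,fy=6,interpolation=cv2.INTER_CUBIC)
for q,c in ((o,(255,0,255)),(o+106*x,(255,0,255)),(M,(0,255,255)),(M+60*d,(0,255,255))):
    u,v=(proj(d_,q)-[190,170]+.5)*6;cv2.circle(a,(int(u),int(v)),3,c,-1);print(u,v)
a=a[:600];save(a,'s13c.png')
E
```

```text
138.34612449849993 7.196902530306716
286.28831909756497 278.79745641294204
373.32902266686733 439.4249257484429
458.11891168393595 593.7962036465251
```

View pics/s13c.png

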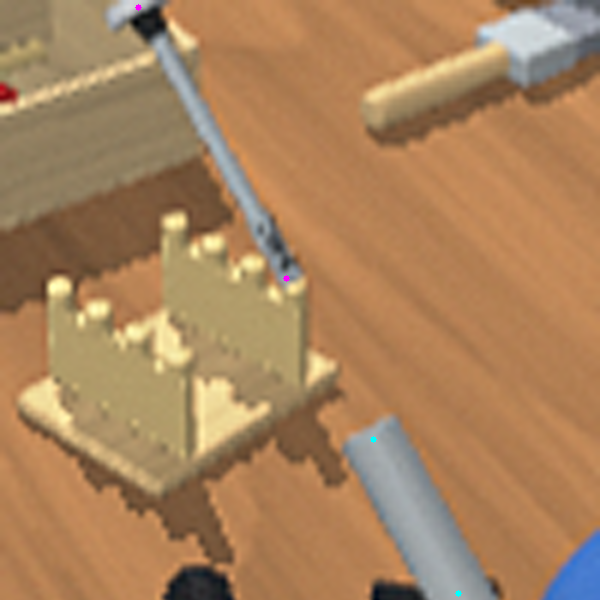

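The projected points match: tip, origin and tube axis all line up. I enter.

Request:
send_rows:
  dp:
    - [-5,20,-21]
    - [-9,34,-35]
    - [-11,41,-42]
    - [-13,48,-49]
    - [-14.5,53,-54.5]
  rot:
    - [0,0,0]
    - [-0.003,0,0]
    - [-0.003,0,0]
    - [-0.003,0,0]
    - [-0.003,0,0]

```text
time: 14.78
tool_pos: [672.8, 78.2, 222.7]
tcp_rot: [155.2, -0.4, 15.3]
ft_force: [-0.2, -0.3, -0.1]
finger_gap: 12.9
```

```bash
python3 - <<'E'
from plan import *
dipnow();dipgo(M-15*d,Rdin)
d_=snap('scene');a=cv2.resize(d_['pixels'][170:280,190:290],None,fx=5,fy=5,interpolation=cv2.INTER_CUBIC);save(a,'s14.png')
E
```

```text
origin along tube -89.5 off [0.3 0.9 0.8] level -0.5 n 1.1 ang 0.07 ft [-0.2 -0.3 -0.1] gap 12.9 t 14.775
dp [-14.5  49.9 -53.5] rot [ 0.0008  0.0008 -0.0014] deg 0.1 t 14.775
```

View pics/s14.png

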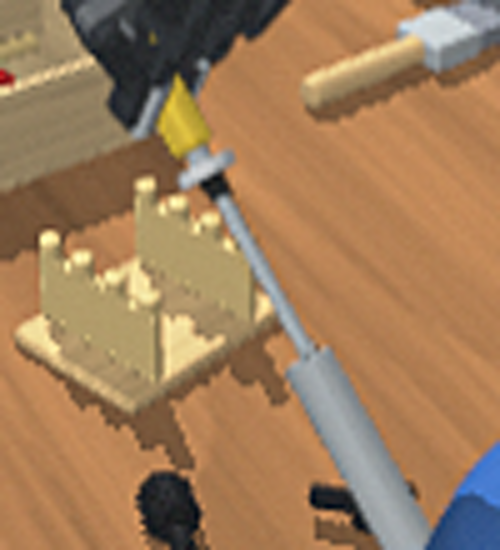

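The tip is inside the mouth. I continue to 15 mm short, correcting the 1 mm offset.

Request:
send_rows:
  dp:
    - [-3,9,-11]
    - [-6,20,-22]
    - [-9,30,-33]
    - [-12,40,-43]
    - [-14.5,50,-53.5]
  rot:
    - [0,0,0]
    - [0,0,0]
    - [0,0,0]
    - [0,0,0]
    - [0,0,0]

```text
time: 15.45
tool_pos: [657.9, 128.7, 168.3]
tcp_rot: [155.2, -0.4, 15.3]
ft_force: [-0.8, -0.2, -0.3]
finger_gap: 13.0
```

```bash
python3 - <<'E'
from plan import *
dipnow();dipgo(M-2*d,Rdin)
E
```

```text
origin along tube -13.8 off [-0.2 -0.1 -0.1] level 0.2 n -0.1 ang 0.1 ft [-0.8 -0.2 -0.3] gap 13.0 t 15.45
dp [-2.2  8.2 -8.3] rot [ 0.001   0.0001 -0.0018] deg 0.1 t 15.45
```

Request:
send_rows:
  dp:
    - [-1,3,-3]
    - [-1.5,5.5,-5.5]
    - [-2,8,-8]
    - [-2.5,9,-9.5]
    - [-2.5,9,-9.5]
  rot:
    - [0,0,0]
    - [0,0,0]
    - [0,0,0]
    - [0,0,0]
    - [0,0,0]

```text
time: 16.08
tool_pos: [656.8, 134.5, 162.9]
tcp_rot: [155.0, -0.5, 15.2]
ft_force: [-2.9, -8.8, 9.7]
finger_gap: 12.7
```

```bash
python3 - <<'E'
from plan import *
dipnow()
E
```

```text
origin along tube -5.7 off [0.4 0.2 0. ] level -0.5 n 0.1 ang 0.3 ft [-2.9 -8.8  9.7] gap 12.7 t 16.075
```

Request:
send_rows:
  dp:
    - [-0.5,2,-2]
    - [-1,3.5,-3.5]
    - [-1,3.5,-3.5]
    - [-1,3.5,-3.5]
  rot:
    - [0,0,0]
    - [0,0,0]
    - [0,0,0]
    - [0,0,0]

```text
time: 16.58
tool_pos: [657.0, 134.7, 162.9]
tcp_rot: [154.7, -0.6, 15.0]
ft_force: [-7.1, -21.5, 24.2]
finger_gap: 12.9
```

```bash
python3 - <<'E'
from plan import *
dipnow()
d_=snap('scene');a=cv2.resize(d_['pixels'][200:270,210:290],None,fx=9,fy=8,interpolation=cv2.INTER_CUBIC);save(a,'s15.png')
d_=snap('wrist');a=cv2.resize(d_['pixels'][100:300,150:360],None,fx=3,fy=3,interpolation=cv2.INTER_CUBIC);save(a,'w15.png')
E
```

```text
origin along tube -5.5 off [0.7 0.2 0. ] level -0.7 n 0.0 ang 0.64 ft [ -7.1 -21.5  24.2] gap 12.9 t 16.575
```

View pics/s15.png

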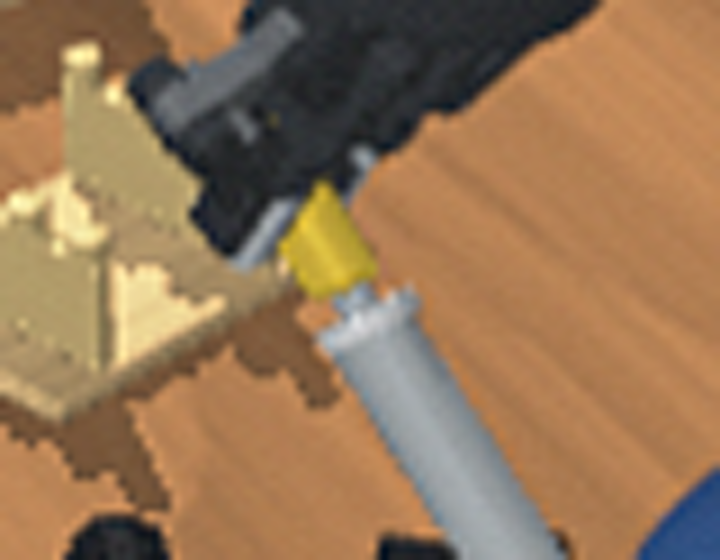

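View pics/w15.png

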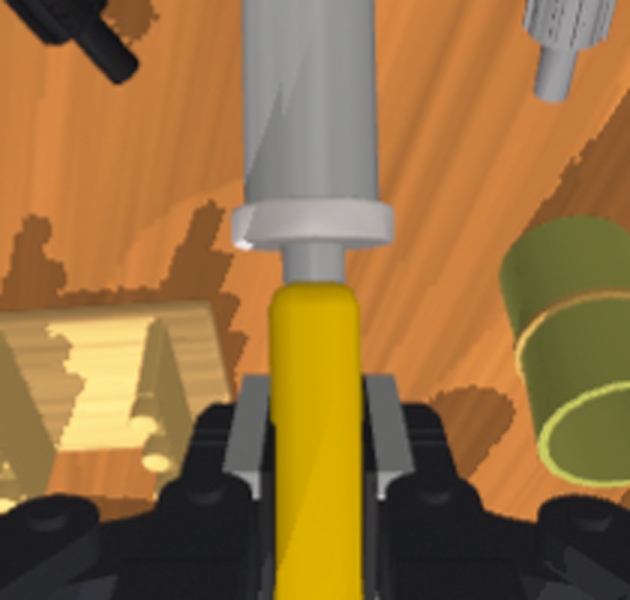

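Both views show the collar flush on the mouth with no gap. The stop is rigid: the force went from 13 to 33 N with only 0.2 mm of travel, and it held for about 0.5 s. Now I draw it out along the axis.

Request:
send_rows:
  dp:
    - [1.5,-6,6]
    - [4,-15,16]
    - [8,-29,30]
    - [14,-48,50]
    - [19,-68,71]
  rot:
    - [0,0,0]
    - [0,0,0]
    - [0,0,0]
    - [0,0,0]
    - [0,0,0]

```text
time: 17.3
tool_pos: [674.0, 71.5, 228.3]
tcp_rot: [155.2, -0.4, 15.3]
ft_force: [-0.1, -0.0, -0.8]
finger_gap: 12.5
```

```bash
python3 - <<'E'
from plan import *
dipnow()
E
```

```text
origin along tube -98.3 off [-0.1  0.1  0.1] level 0.1 n 0.2 ang 0.1 ft [-0.1 -0.  -0.8] gap 12.5 t 17.3
```

Request:
send_rows:
  dp:
    - [5,-17,17]
    - [10,-34,35]
    - [14,-51,53]
    - [19,-68,71]
    - [20,-75,90]
  rot:
    - [0,0,0]
    - [0,0,0]
    - [0,0,0]
    - [0,0,0]
    - [0,0,0]

```text
time: 17.92
tool_pos: [693.8, -4.0, 318.2]
tcp_rot: [155.2, -0.4, 15.2]
ft_force: [-0.3, 0.4, -0.9]
finger_gap: 12.8
```

Request:
send_rows:
  dp:
    - [-10,-25,0]
    - [-10,-25,0]
    - [-10,-25,0]
  rot:
    - [0,0,0]
    - [0,0,0]
    - [0,0,0]

```text
time: 18.3
tool_pos: [683.7, -27.1, 317.3]
tcp_rot: [155.2, -0.4, 15.3]
ft_force: [0.2, -0.3, -1.1]
finger_gap: 12.8
```

```bash
python3 dip.py; python3 - <<'E'
from plan import *
dipnow()
# final: level, dipstick heading yaw between: use yaw 60 deg, origin (600,-90,300)
for yw in (60,40,19.5):
    a=np.array([np.cos(np.radians(yw)),np.sin(np.radians(yw)),0]);Rf=toolR(a,up,al);v=Rf@u_t
    Rf=R.align_vectors([a],[v])[0].as_matrix()@Rf;print(yw,'tip',np.array([600,-90,300])+106*a);dipgo([600,-90,300],Rf)
E
```

```text
[683.77 -26.88 317.05] [ 0.29  0.26  0.14 -0.12 -0.   -0.05]
[[   5.    252.5    16.     -1.61   -1.61 -116.54    6.23]
 [  11.    252.5    16.     -1.62   -1.62 -113.89    6.17]
 [  17.    252.5    14.     -1.61   -1.61 -110.99    5.23]
 [  23.    252.5    14.     -1.61   -1.61 -107.97    3.8 ]
 [  29.    252.5    14.     -1.61   -1.61 -105.12    2.99]
 [  35.    253.     15.     -1.11   -1.34 -101.88    0.37]
 [  41.    253.5    14.     -1.11   -1.11  -99.19    0.14]
 [  47.    253.5    14.     -1.1    -1.1   -96.26   -1.27]
 [  53.    253.5    14.     -1.11   -1.11  -93.68   -0.63]
 [  59.    253.5    14.     -1.1    -1.1   -90.72   -2.34]
 [  65.    253.5    14.     -1.1    -1.1   -87.86   -3.5 ]
 [  71.    253.5    14.     -1.1    -1.1   -84.99   -4.94]
 [  77.    253.5    14.     -1.09   -1.09  -82.2    -5.79]
 [  83.    253.5    14.     -1.09   -1.09  -79.42   -6.49]
 [  89.    253.5    14.     -1.09   -1.09  -76.64   -7.18]
 [  95.    253.5    14.     -1.1    -1.1   -73.85   -7.96]
 [ 101.    253.5    14.     -1.09   -1.09  -71.06   -9.72]
 [ 107.    253.5    14.     -1.08   
[... 346 characters left out ...]
-0.84   -0.84  -51.89  -16.53]
 [ 149.    254.     19.     -0.83   -0.83  -49.29  -18.26]
 [ 155.    254.     21.     -0.83   -0.83  -46.67  -19.56]]
yellow [[ -6.2  -29.27 -48.32]
 [  0.1   -4.12 -39.36]
 [  6.31  20.79 -29.42]]
origin along tube -229.9 off [-15.4  -8.6  -4.1] level 17.1 n -5.9 ang 0.1 ft [ 0.2 -0.4 -0.3] gap 13.1 t 18.35
60 tip [653.          1.7986928 300.       ]
dp [-98.6 -87.8 -47.8] rot [ 0.8    -0.1004 -0.7558] deg 63.3 t 18.35
40 tip [681.20071097 -21.86451337 300.        ]
dp [-106.2  -81.3  -47.8] rot [ 0.7918 -0.2444 -1.0849] deg 78.2 t 18.35
19.5 tip [699.91999806 -54.61647292 300.        ]
dp [-111.1  -72.3  -47.8] rot [ 0.7649 -0.3966 -1.4206] deg 95.2 t 18.35
```

View pics/w12.png

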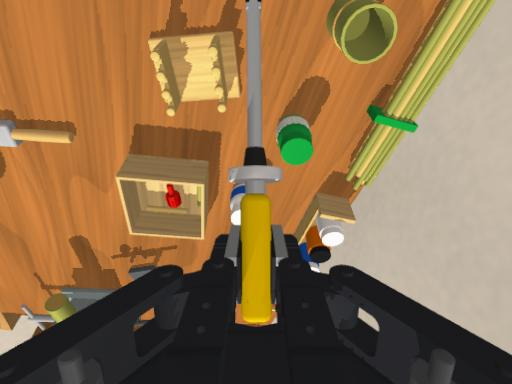

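The grip is unchanged and the dipstick is right out, with the plug still in the box at (174,196). Now I level it.

Request:
send_rows:
  dp:
    - [-14,-12,-7]
    - [-28,-25,-14]
    - [-42,-38,-20]
    - [-56,-50,-27]
    - [-70,-63,-34]
  rot:
    - [0.114,-0.014,-0.108]
    - [0.229,-0.029,-0.216]
    - [0.343,-0.043,-0.324]
    - [0.457,-0.057,-0.432]
    - [0.571,-0.072,-0.54]

```text
time: 18.98
tool_pos: [613.8, -90.1, 283.2]
tcp_rot: [-172.2, -3.9, -17.9]
ft_force: [0.7, -0.4, -0.7]
finger_gap: 12.3
```

Request:
send_rows:
  dp:
    - [-14,-12,-7]
    - [-28,-25,-14]
    - [-28,-25,-14]
    - [-28,-25,-14]
    - [-28,-25,-14]
  rot:
    - [0.114,-0.014,-0.108]
    - [0.229,-0.029,-0.216]
    - [0.229,-0.029,-0.216]
    - [0.229,-0.029,-0.216]
    - [0.229,-0.029,-0.216]

```text
time: 19.6
tool_pos: [586.5, -114.4, 269.8]
tcp_rot: [-159.8, -0.1, -30.5]
ft_force: [0.6, 0.1, -1.1]
finger_gap: 13.1
```

```bash
python3 dip.py | awk 'NR%4==1'; python3 - <<'E'
from plan import *
p,Rc,s=cur();o=p+Rc@o_t;x=Rc@u_t;print('origin',o,'tip',o+106*x,'x',x,'tool x',Rc[:,0],'mouth dist',np.linalg.norm(o+106*x-M),'gap',s['finger_gap'],s['qd'])
d_=snap('scene');save(d_['pixels'],'s16.png');a=snap('top');save(a['pixels'],'t16.png')
E
```

```text
[ 586.47 -114.31  269.8 ] [-0.19 -0.    0.2   0.1   0.05 -0.04]
 [  23.    252.5    14.     -1.12   -1.12 -108.61    3.11]
 [  47.    253.5    14.     -0.62   -0.62  -97.09   -0.93]
 [  71.    253.5    14.     -0.61   -0.61  -85.64   -5.79]
 [  95.    253.5    14.     -0.6    -0.6   -74.49   -9.9 ]
 [ 119.    254.     15.     -0.59   -0.35  -63.52  -14.27]
 [ 143.    254.5    14.     -0.11   -0.11  -52.49  -16.42]
 [  0.6   -4.87 -39.98]
origin [601.23346364 -89.53034446 300.56638509] tip [654.04995164   2.37401807 300.48427799] x [ 4.98268755e-01  8.67022288e-01 -7.74595327e-04] tool x [ 0.86200669 -0.50689531  0.00127141] mouth dist 225.88442051266657 gap 12.732409649506785 [-0.19068873 -0.00351678  0.20256605  0.10424304  0.04826266 -0.04323209]
```

View pics/w12.png

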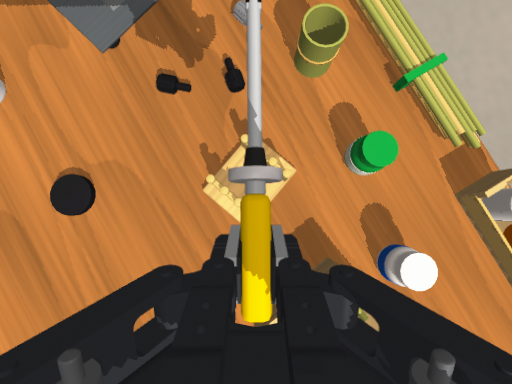

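View pics/s16.png

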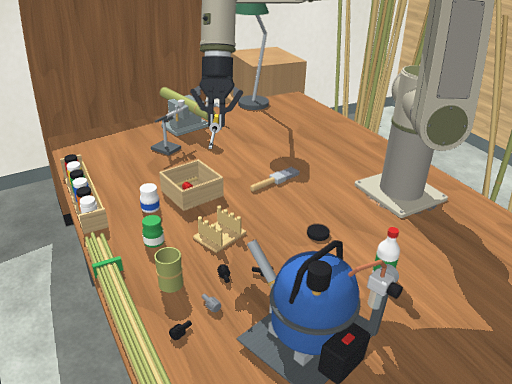

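View pics/t16.png

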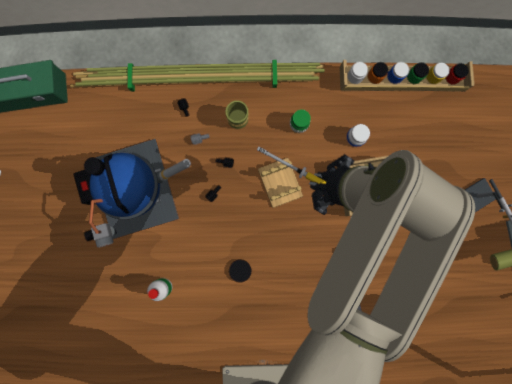

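The dipstick is level and still at z ≈ 300 mm, with tip to mouth about 226 mm. In the scene view the plug is in the box at (187,186), and the bystanders look unmoved. I hand in.

```bash
python3 -c "
from bench import job
print(job.hand_in())"
```

```text
the job is handed in; nothing more can be done
None
```

The job is done and handed in at about 20 s of the 64 s allowed; the hand-in reports no verdict. The red plug is in the scrap box, and the dipstick has been pushed home, drawn out and is held level for you to read.

**What I did**
- **Plug:** I pulled it out along the tube and released it inside the plywood box.
- **Dipstick:** I pushed it in until the collar stopped on the mouth, held it there for about 0.5 s, and drew it straight out along the tube.

**Last checks**
- **Holding pose:** the tip and collar are about 300 mm above the bench, and the dipstick is level to within about 1°. The tip is about 226 mm from the mouth, the joints are still, and the finger gap is steady at about 13 mm.
- **Marked face:** I did not check the marks in a close-up at the end. They should face up, since the flat-sided handle was picked up face up and the grip did not shift.
- **Surroundings:** the plug is visible in the box, and the bystanders and look-alikes appear where they were.

**What failed or disagreed**
- **First plug grasp:** it missed because the fingertips measured about 17 mm behind the reported tool point, not 14 mm ahead as stated. The jaws closed above the plug head and moved it only slightly. I regrasped it deeper.
- **Collar depth:** at the stop my position estimate read 5.5 mm short of fully home, against the 4 mm allowed. Both camera views showed the collar flush on the mouth. The force rose from 13 to 33 N with only 0.2 mm of travel, so I took it as fully home.

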